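# Unpack the clay pots from the flap-lid tote

## Task

Clear the top of the grey tote first: lay the red-handled trowel on the black rubber mat with no end hanging over, and stand the blue pot upright in its saucer. Then swing both flaps open past vertical, stand every small terracotta pot from inside upright on the floor of the green seed tray, and shut both flaps flat again. Leave the jam jar, the aluminium scoop and the seed tin where they are.

Things in the scene. Friction and masses are not known exactly. Their poses are not given: they have to be found in the camera images.
- tote: Grey plastic tote, fixed: 190 mm (its x) by 310 mm (its y), 80 mm high to the rim, walls and floor 5 mm. Origin: centre of its underside; z up. Its two flaps, hinged on the front (-x) and back (+x) rims, meet over its middle; shut, their top is 85 mm above the counter. Up to four clay pots stand inside, about 45 mm off the middle in x and 75 mm in y: more finger room along y than x.
- flap_front (a joint): Angle of the front flap, rad: 0 shut flat, 1.57 upright, 1.9 the stop, leaning outwards (towards -x of the tote). Stiff hinge: it stays where it is left and takes 1 to 2 N at its grip to move. 94 mm from hinge to free edge, 306 mm along the hinge.
- flap_back (a joint): Angle of the back flap, rad: the same, 0 shut flat, 1.57 upright, 1.9 the stop, leaning outwards (towards +x of the tote). Stiff hinge, same size and force.
- flap_front_grip (a point): Yellow grip on top of the front flap near its free edge: block 12 mm (x) by 36 mm (y), 34 mm tall. Point on its centre line, 22 mm above the flap's top face; with the flap shut, 80.5 mm inwards of the hinge line, 24.5 mm above it, 30 mm to -y of the tote's middle. Axes turn with the flap. Held by its two ends (along y) it can pivot in the fingers while the flap swings.
- flap_back_grip (a point): The same point on the yellow grip of the back flap: block of the same size, 80.5 mm inwards of its hinge line and 24.5 mm above it when shut, 30 mm towards +y from the tote's middle.
- flap_front_hinge (a point): Middle of the front flap's hinge line, which runs along the tote's y, 82.5 mm above the counter and 95 mm to the front (-x) of the tote's middle.
- flap_back_hinge (a point): Middle of the back flap's hinge line, which runs along the tote's y, 82.5 mm above the counter and 95 mm behind (+x) the tote's middle.
- trowel_grip (a point): Garden trowel with red round handle, 242 mm long, about 0.18 kg, lying flat. This point is on the handle's axis near the balance, 15 mm above what the trowel lies on; its x runs along the trowel towards the blade tip, z up. The 30 mm thick handle reaches from 95 mm behind this point to 25 mm ahead of it, the 55 mm wide steel blade from 45 to 147 mm ahead of it.
- trowel_tip (a point): Tip of the trowel's blade (15 mm above its underside).
- trowel_butt (a point): Butt end of the red handle (on its axis, 15 mm above its underside).
- blue_pot_mid (a point): Centre of the blue glazed pot, half-way up: round, hollow, 60 mm wide at the foot, 66 mm at the rim, 55 mm tall, wall 5 mm, about 0.25 kg.
- clay1_mid (a point): Centre of small terracotta pot 1, half-way up: round, hollow, 43 mm tall, 49 mm wide at the foot, with an upright collar 55 mm wide over its top 16 mm, mouth 44 mm wide, floor 7 mm thick, about 70 g. May be absent.
- clay2_mid (a point): Centre of small terracotta pot 2, half-way up: round, hollow, 43 mm tall, 49 mm wide at the foot, with an upright collar 55 mm wide over its top 16 mm, mouth 44 mm wide, floor 7 mm thick, about 70 g. May be absent.
- clay3_mid (a point): Centre of small terracotta pot 3, half-way up: round, hollow, 43 mm tall, 49 mm wide at the foot, with an upright collar 55 mm wide over its top 16 mm, mouth 44 mm wide, floor 7 mm thick, about 70 g. May be absent.
- clay4_mid (a point): Centre of small terracotta pot 4, half-way up: round, hollow, 43 mm tall, 49 mm wide at the foot, with an upright collar 55 mm wide over its top 16 mm, mouth 44 mm wide, floor 7 mm thick, about 70 g. May be absent.
- seed_tray: Open green plastic seed tray, fixed: 260 mm (its x) by 180 mm (its y) by 45 mm high, walls and floor 4 mm thick. Origin: centre of its underside; z up.
- mat: Black rubber mat, fixed: 300 mm (its x) by 120 mm (its y), 4 mm thick. Origin: centre of its underside; z up.
- saucer: Blue glazed saucer, fixed: 98 mm wide at the rim, 13 mm high, flat inner floor about 74 mm wide and 4 mm above the counter. Origin: centre of its underside; z up.
- jam_jar: Glass jam jar with red lid, 68 mm wide, 110 mm tall; leave alone. Origin: centre of its underside.
- scoop: Aluminium scoop lying on the counter, 220 mm long and 60 mm wide; leave alone. Origin on its underside near the blade; x towards its mouth.
- seed_tin: Seed tin with green band, 70 mm wide, 90 mm tall; leave alone. Origin: centre of its underside.

How it is judged (in metres and radians):
On the way, in this order (a step that is already met when the one before it is completed fails the run):
1. with the tote still shut, the trowel lies on the mat and the blue pot stands in its saucer (x of trowel_tip in the frame of mat between -0.152 and 0.152 m and y of trowel_tip in the frame of mat between -0.062 and 0.062 m and x of trowel_butt in the frame of mat between -0.152 and 0.152 m and y of trowel_butt in the frame of mat between -0.062 and 0.062 m and z of trowel_grip in the frame of mat below 0.035 m and linear speed of each of trowel, blue_pot below 0.02 m/s and horizontal distance between blue_pot_mid and saucer below 0.018 m and angle between blue_pot_mid's own z axis and vertical below 0.15 rad and z of blue_pot_mid in the frame of saucer below 0.04 m and value of joint each of flap_front, flap_back below 0.25 rad), for 0.3 s.
2. both flaps stand open past vertical (value of joint each of flap_front, flap_back above 1.6 rad), for 0.2 s.
At the end, for the whole second after the job is handed in: Trowel on the mat, tip and butt inside its edge; blue pot upright (0.15 rad) in its saucer, within 18 mm of the middle; every terracotta pot upright (0.15 rad) on the seed tray's floor; both flaps shut to within 0.1 rad; all at rest (x of trowel_tip in the frame of mat between -0.152 and 0.152 m and y of trowel_tip in the frame of mat between -0.062 and 0.062 m and x of trowel_butt in the frame of mat between -0.152 and 0.152 m and y of trowel_butt in the frame of mat between -0.062 and 0.062 m and z of trowel_grip in the frame of mat below 0.035 m and linear speed of each of trowel, blue_pot, clay1, clay2, clay3, clay4 below 0.02 m/s and horizontal distance between blue_pot_mid and saucer below 0.018 m and angle between each of blue_pot_mid, clay1_mid, clay2_mid, clay3_mid, clay4_mid's own z axis and vertical below 0.15 rad and z of blue_pot_mid in the frame of saucer below 0.04 m and x of clay1_mid in the frame of seed_tray between -0.115 and 0.115 m and y of clay1_mid in the frame of seed_tray between -0.075 and 0.075 m and z of each of clay1_mid, clay2_mid, clay3_mid, clay4_mid in the frame of seed_tray below 0.033 m and x of clay2_mid in the frame of seed_tray between -0.115 and 0.115 m and y of clay2_mid in the frame of seed_tray between -0.075 and 0.075 m and x of clay3_mid in the frame of seed_tray between -0.115 and 0.115 m and y of clay3_mid in the frame of seed_tray between -0.075 and 0.075 m and x of clay4_mid in the frame of seed_tray between -0.115 and 0.115 m and y of clay4_mid in the frame of seed_tray between -0.075 and 0.075 m and value of joint each of flap_front, flap_back below 0.1 rad); the robot touches nothing.
It fails at once if the jam jar is shifted by more than 40 mm or tipped over (distance of jam_jar from where it was at the start of the episode above 0.04 m or angle between jam_jar's own z axis and vertical above 0.5 rad).
It fails at once if the aluminium scoop is shifted by more than 40 mm or tipped over (distance of scoop from where it was at the start of the episode above 0.04 m or angle between scoop's own z axis and vertical above 0.5 rad).
It fails at once if the seed tin is shifted by more than 40 mm or tipped over (distance of seed_tin from where it was at the start of the episode above 0.04 m or angle between seed_tin's own z axis and vertical above 0.5 rad).
Of clay1, clay2, clay3, clay4 only 2 to 4 are there at a start; the rules pass over those that are not, and their reading is None.
At some moment in a run one of trowel, blue_pot, clay1, clay2, clay3, clay4 may be knocked a few centimetres aside while the robot is not near it.
It also fails if it takes over 210 s, if anything falls off the work surface, if the arm or the gripper's body presses on something with over 40 N, if the wrist force passes 120 N, or if a joint passes its speed limit or range.

## Robot

A 6-joint arm with a two-finger parallel gripper is mounted at the origin on the work surface. World frame = base frame: x ahead of the robot, y to its left, z up, the work surface at z = 0. Lengths are in m, angles in degrees, forces in N, time in s.
With the tool pointing down it reaches from about 0.375 to 0.9 m from the base axis. Payload 3.1 kg.
Tool frame: the origin (TCP) lies on the centre line of the jaws, within the pads' length; the fingertips stand finger_overhang ahead of it and the grasp point (between the pads) lies 5 mm behind it (finger_overhang is the distance from the TCP to the fingertips, in m); z points along the fingers, y is the line along which they close (so a half turn about z gives the same grasp; the last joint's range is limited). The gripper opens to 87 mm and grips with 3 to 60 N. Pads are 19 mm wide; open, the fingers measure 117 mm over their backs; the gripper's body (75 mm by 190 mm) begins 51 mm behind the grasp point.
Start: joints at [61.793, 30.224, 82.088, -0, 67.689, -10.227], TCP at [0.193, 0.594, 0.214] pointing down, gripper open.
Joint ranges: [-176.69, 176.69], [-43.24, 126.21], [12.49, 139.97], [-82, 262], [0, 151.66], [-163.58, 163.58]. Speed limits (degrees/s): [159.86, 159.86, 180, 180, 180, 180].

## Interface

Orientations are given as a 3x3 rotation matrix whose columns are the frame's x, y, z axes.
In Python, from rig import read_state, capture, calibration, hand_in, finger_overhang gives the robot as it stands.
- The arm moves only by the tool send_rows, never from a script. Its argument "plan" is a list of rows, each a list of 5 numbers: the closure in counts, from 0 (fully open) to 255 (shut), then the shift along the tool's x, y, z in m, then the turn about the tool's z in rad. A call has 1 to 20 rows; each row shifts and turns the commanded pose from where the row before left it, along the tool's axes as they then stand; what a row does not reach is not made up. A row lasts 1/12 s, in which the tool goes at most 41.7 mm and 7.16 degrees, less where a joint would pass 70% of its speed; a pose out of reach is approached as far as the arm can. A call is refused whole if a number of a shift passes 0.0417 or a number of a turn 0.125, either way. A call with a gripper value outside its range is refused whole. The fingers move at their own pace and stop on an object; the grip force is fixed at half the most. Time passes only in rows, so rows that do not move let the fingers close. It gives the time, the measured TCP pose, the force, the opening and the grip force at its end, in the units of the state.
- read_state(): the state, without advancing time (a new reading comes with each control period).
- capture(name): name is "scene" or "top" or "wrist"; returns (picture, depth): 420x560x3 uint8, blue, green, red; 420x560 float32, m along the optical axis (not along the pixel's ray), 0 where there is no reading.
- calibration(name): a dict with "fx", "fy", "cx", "cy" (pixels), "xyz" and "rotation" of the camera in the world. Camera axes: x right, y down, z forward; pixel columns grow to the right and rows downward; lengths in m; the calibration is good to about 2 mm. The wrist camera is an equidistant fisheye: a pixel r from the principal point sees the ray r / f radians off the axis. A picture is of the moment at which its call begins: read the wrist's pose just before it. calibration takes no time and is no camera call; for the wrist camera it gives the pose at the moment of the call.
- hand_in(): hands the job in; it is judged then, once.
The state is a dict: "time_s": time; "joint_positions": joint angles; "qvel": joint speeds; "tau": joint torques, N m; "position": TCP position; "tcp_rot": TCP orientation; "force": force on the tool from outside, world axes, zero at the start; "moment": the same for the moment, N m; "opening": opening from 0.0 (shut) to 1.0 (fully open); "grasp_force": force on a finger pad.
Only numpy, scipy, OpenCV 4.12 (cv2) and the standard library are available. Lean on these libraries where they do the work, as an engineer would, in place of code of your own. Each camera call takes 0.05 s, during which the arm holds its last target. There are 200 camera calls.

## Working session

There is one attempt and no reset: what is moved stays moved. The work goes in short steps, Python scripts to look and compute and a tool call to move; the robot and the scene stay as the last step left them, time stands still between calls to the robot, and variables do not carry over. Pictures are saved under pics/ and viewed, at most 14 in all, crops included, and the job is handed in when it is done.

Besides the shell and the picture viewer there is one more tool, called by a JSON object that holds its "op" and its "data". send_rows: Moves the arm, as the interface text tells. Its arguments: {"type":"object","properties":{"plan":{"type":"array","items":{"type":"array","items":{"type":"number"}}}},"required":["plan"]}

```bash
ls; mkdir -p pics; python3 - <<'E'
from rig import *
import cv2,numpy as np
print(read_state()['time_s'],finger_overhang, read_state()['tcp_rot'])
for n in ('scene','top'):
    p,d=capture(n); cv2.imwrite(f'pics/{n}0.png',p); np.save(f'{n}.npy',d)
    print(n,calibration(n))
E
```

```text
pics
0.0 0.014 [[-9.51167927e-01  3.08672276e-01 -9.99861253e-04]
 [ 3.08673687e-01  9.51166063e-01 -1.91745070e-03]
 [ 3.59170219e-04 -2.13244847e-03 -9.99997662e-01]]
scene {'fx': 459.98385824000405, 'fy': 459.98385824000405, 'cx': 281.5277241110244, 'cy': 212.58120728811775, 'xyz': array([0.97491906, 0.43775261, 0.9823256 ]), 'rotation': array([[-0.79565658,  0.49126227, -0.3543896 ],
       [ 0.60561634,  0.65733395, -0.44848736],
       [ 0.01262739, -0.57146605, -0.82052855]])}
top {'fx': 428.07805285106764, 'fy': 428.07805285106764, 'cx': 282.886860679504, 'cy': 209.62355574897904, 'xyz': array([ 0.48327652, -0.01105018,  1.26133735]), 'rotation': array([[-0.00889748, -0.99621457,  0.08647174],
       [-0.99991105,  0.00800449, -0.01066821],
       [ 0.00993567, -0.08655897, -0.99619718]])}
```

View pics/top0.png

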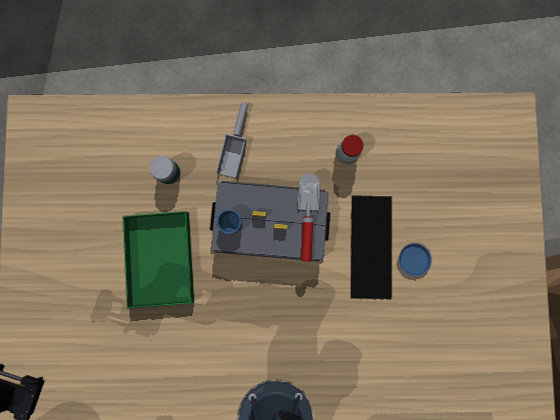

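View pics/scene0.png

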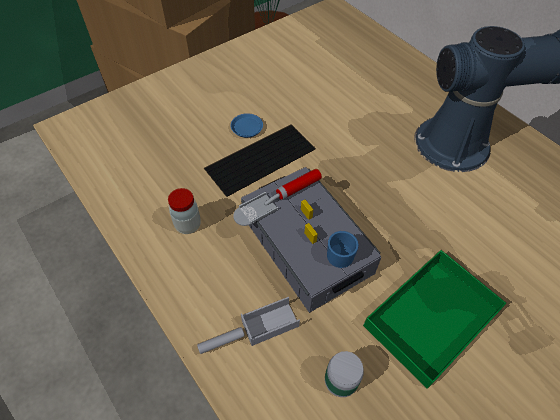

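The top view shows the tote centred near (270,220), with the trowel handle at (307,240) and its blade at (309,190). The blue pot is at (229,222) and the yellow grips at (259,214) and (280,226). The mat is at (371,247), the saucer at (415,260) and the tray at (158,260). The tin (165,170), scoop (235,145) and jar (350,148) stay where they are.

```bash
cat > h.py <<'E'
from rig import *
import cv2, numpy as np
def cloud(n, pd=None):
    c=calibration(n); p,d=pd if pd is not None else capture(n)
    v,u=np.mgrid[0:420,0:560]
    x=(u-c['cx'])/c['fx']; y=(v-c['cy'])/c['fy']
    if n=='wrist':
        r=np.hypot(x,y)+1e-9; k=np.tan(np.minimum(r,1.4))/r; x,y=x*k,y*k
    P=np.stack([x*d,y*d,d],-1)@c['rotation'].T+c['xyz']
    P[d==0]=np.nan
    return p,P
def hsv(p): return cv2.cvtColor(p,cv2.COLOR_BGR2HSV)
def rect(X):
    (a,b),(w,h),t=cv2.minAreaRect((X[:,:2]*1000).astype(np.float32))
    if w<h: w,h,t=h,w,t+90
    t=(t+90)%180-90
    return np.round([a,b,w,h,t],1)
def sel(P,m,x=(-9,9),y=(-9,9),z=(-9,9)):
    with np.errstate(invalid='ignore'):
        for i,r in enumerate((x,y,z)): m=m&(P[...,i]>r[0])&(P[...,i]<r[1])
    m=cv2.erode(m.astype(np.uint8),np.ones((2,2)))>0
    return P[m]
E
python3 - <<'E'
from h import *
p=cv2.imread('pics/top0.png');d=np.load('top.npy')
p,P=cloud('top',(p,d)); H=hsv(p); h,s,v=[H[...,i].astype(int) for i in range(3)]
red=((h<8)|(h>172))&(s>150)&(v>60); blue=(h>95)&(h<115)&(s>110)&(v>50); yel=(h>20)&(h<32)&(s>180)&(v>100)
green=(h>50)&(h<80)&(s>120); black=(v<40); T=np.ones(h.shape,bool)
def show(n,X): print(n,len(X),rect(X),'z',np.round(np.percentile(X[:,2],[2,50,98])*1000,1))
w=lambda u0,v0,u1,v1:(lambda m:(m.__setitem__((slice(v0,v1),slice(u0,u1)),True),m)[1])(np.zeros(h.shape,bool))
show('handle',sel(P,red&w(290,205,325,270)))
show('jar',sel(P,w(330,125,375,165),z=(.06,.2)))
show('bluepot',sel(P,w(210,205,245,240),z=(.12,.2)))
show('saucer',sel(P,blue&w(390,235,440,285)))
show('mat',sel(P,w(345,190,398,305)&black))
show('matz',sel(P,w(360,210,382,285)))
show('tray rim',sel(P,w(115,205,200,312)&green,z=(.038,.06)))
show('tray floor',sel(P,w(140,235,175,285)))
show('tote',sel(P,w(205,170,335,265),z=(.07,.1)))
show('blade',sel(P,w(297,168,322,216),z=(.088,.12)))
show('grip',sel(P,w(250,205,270,220)&yel,z=(.1,.2)));show('grip',sel(P,w(270,221,292,235)&yel,z=(.1,.2)))
show('scoop',sel(P,w(215,95,252,182),z=(.012,.06)));show('tin',sel(P,w(145,150,185,190),z=(.06,.12)))
print(np.round(P[240,307],3),np.round(P[190,309],3))
E
```

```text
handle 341 [496.6 -87.6  99.2  25.5  -3.1] z [105.  113.1 118.4]
jar 462 [ 755.6 -212.2   61.8   58.4  -81.8] z [ 67.7 108.6 114.2]
bluepot 92 [550.6 119.7  59.9  59.   44.5] z [123.6 138.7 144.6]
saucer 730 [ 441.6 -408.5   86.9   86.1   -0.5] z [-1.4  4.9 13.4]
mat 3801 [ 480.5 -282.1  294.6  113.9   -1.7] z [-1.   4.1  9.1]
matz 1530 [ 479.6 -282.4  214.3   61.5   -1.2] z [-0.8  4.1  9.2]
tray rim 106 [449.  332.3 252.1 176.9   4.2] z [38.9 44.  50.6]
tray floor 1636 [448.4 341.7 140.8  98.2   0.7] z [ 0.1  5.1 10.3]
tote 6920 [572.8  11.  325.9 236.   86. ] z [80.2 85.8 95.3]
blade 232 [625.9 -93.2 115.   55.1  -1.3] z [ 88.2  91.4 103.9]Traceback (most recent call last):
  File "<stdin>", line 18, in <module>
  File "<stdin>", line 6, in show
    return _quantile_unchecked(
        a, q, axis, out, overwrite_input, method, keepdims, weights)
    return _ureduce(a,
                    func=_quantile_ureduce_func,
    ...<5 lines>...
                    overwrite_input=overwrite_input,
                    method=method)
    r = func(a, **kwargs)
    result = _quantile(arr,
                       quantiles=q,
    ...<2 lines>...
                       out=out,
                       weights=wgt)
    slices_having_nans = np.isnan(arr[-1, ...])
                                  ~~~^^^^^^^^^
IndexError: index -1 is out of bounds for axis 0 with size 0
```

```bash
cat >> h.py <<'E'
def go(t, yaw=None, step=.036):
    "delta in tool axes to world target t; yaw (deg) = tool y-axis heading after a turn made first"
    s=read_state(); R=np.array(s['tcp_rot']); y0=np.degrees(np.arctan2(R[1,1],R[0,1])); 
    if yaw is not None:
        a=np.radians(y0-yaw); print('turn',round(a,4)); c,q=np.cos(a),np.sin(a); R=R@np.array([[c,-q,0],[q,c,0],[0,0,1]])
    d=R.T@(np.array(t)-s['position']); n=max(1,int(np.ceil(np.linalg.norm(d)/step)))
    print('yaw',round(y0,2),'pos',np.round(s['position'],4),'d',np.round(d,4),'rows',n,'each',np.round(d/n,4))
E
python3 - <<'E'
from h import *
p=cv2.imread('pics/top0.png');d=np.load('top.npy')
p,P=cloud('top',(p,d)); H=hsv(p); h,s,v=[H[...,i].astype(int) for i in range(3)]
T=np.ones(h.shape,bool); yel=(h>18)&(h<35)&(s>150)&(v>80)
def show(n,X): print(n,len(X),rect(X) if len(X) else '', np.round(np.percentile(X,[5,50,95],axis=0)*1000,1).tolist() if len(X) else '')
def w(u0,v0,u1,v1): m=np.zeros(h.shape,bool); m[v0:v1,u0:u1]=1; return m
show('g',sel(P,w(250,205,270,220)&yel));show('g',sel(P,w(270,221,292,235)&yel))
for Y in (-.05,.0,.05,.1):
    X=P[(abs(P[...,1]-Y)<.015)&(P[...,2]>.075)&(P[...,2]<.1)]; print(Y,np.round(np.percentile(X[:,0],[1,99]),4))
for Xx in (.53,.6):
    X=P[(abs(P[...,0]-Xx)<.015)&(P[...,2]>.075)&(P[...,2]<.095)]; print(Xx,np.round(np.percentile(X[:,1],[0,1,99,100]),4))
show('scoop',sel(P,w(215,95,252,182),z=(.012,.06)));show('tin',sel(P,w(145,150,185,190),z=(.06,.12)))
go([.538,-.0895,.25],87)
E
```

```text
g 35 [571.2  39.5  29.6   5.9  89.8] [[568.3, 26.5, 115.7], [571.2, 40.7, 119.1], [574.0, 54.0, 122.1]]
g 34 [537.1 -16.6  29.4   8.1  87.4] [[533.1, -31.2, 114.5], [536.0, -17.8, 119.7], [541.3, -4.5, 122.4]]
-0.05 [0.0514 0.6483]
0.0 [0.0632 0.6519]
0.05 [0.0484 0.6573]
0.1 [0.4674 0.6625]
0.53 [-0.14   -0.1363  0.1684  0.1722]
0.6 [-0.1467 -0.1429  0.1621  0.173 ]
scoop 330 [802.4 114.  214.8  58.4 -13.8] [[717.1, 85.0, 16.5], [827.0, 102.0, 30.1], [897.5, 157.9, 37.0]]
tin 480 [704.2 309.6  63.9  61.7 -48.1] [[675.2, 281.8, 71.0], [700.7, 307.9, 89.9], [728.0, 335.6, 94.2]]
turn -0.2614
yaw 72.02 pos [0.1926 0.5939 0.2135] d [-0.3807 -0.6644 -0.0357] rows 22 each [-0.0173 -0.0302 -0.0016]
```

{"op": "send_rows", "data": {"plan": [[100,0,0,0,-0.0871],[100,0,0,0,-0.0871],[100,0,0,0,-0.0871],[100,-0.0212,-0.0369,-0.002,0],[100,-0.0212,-0.0369,-0.002,0],[100,-0.0212,-0.0369,-0.002,0],[100,-0.0212,-0.0369,-0.002,0],[100,-0.0212,-0.0369,-0.002,0],[100,-0.0212,-0.0369,-0.002,0],[100,-0.0212,-0.0369,-0.002,0],[100,-0.0212,-0.0369,-0.002,0],[100,-0.0212,-0.0369,-0.002,0],[100,-0.0212,-0.0369,-0.002,0],[100,-0.0212,-0.0369,-0.002,0],[100,-0.0212,-0.0369,-0.002,0],[100,-0.0212,-0.0369,-0.002,0],[100,-0.0212,-0.0369,-0.002,0],[100,-0.0212,-0.0369,-0.002,0],[100,-0.0212,-0.0369,-0.002,0],[100,-0.0212,-0.0369,-0.002,0]]}}

```text
time_s: 1.77
position: [0.5129, -0.0387, 0.2475]
tcp_rot: [[-0.999, 0.053, -0.001], [0.053, 0.999, 0.0], [0.001, 0.0, -1.0]]
force: [0.5, 0.3, -0.2]
opening: 0.607
grasp_force: 0.0
```

```bash
python3 - <<'E'
from h import *
s=read_state(); print(s['opening'],s['time_s'])
go([.538,-.0895,.2]); go([.538,-.0895,.103])
p,P=cloud('wrist'); cv2.imwrite('pics/w1.png',p)
H=hsv(p); h,s_,v=[H[...,i].astype(int) for i in range(3)]
red=((h<8)|(h>172))&(s_>150)&(v>60)
X=sel(P,red,x=(.3,.7),y=(-.2,0),z=(.08,.14)); print(len(X),rect(X),np.percentile(X[:,2],98))
yel=(h>18)&(h<35)&(s_>150)&(v>80)
X=sel(P,yel,z=(.1,.14)); print(len(X),rect(X))
E
```

```text
0.6071679453974455 1.7667
yaw 86.96 pos [ 0.5129 -0.0387  0.2475] d [-0.0278 -0.0494  0.0474] rows 3 each [-0.0093 -0.0165  0.0158]
yaw 86.96 pos [ 0.5129 -0.0387  0.2475] d [-0.0279 -0.0494  0.1444] rows 5 each [-0.0056 -0.0099  0.0289]
2783 [499.5 -87.6 103.8  26.7  -3.3] 0.11585423963038573
871 [555.1  11.7 100.2  20.8  61.5]
```

{"op": "send_rows", "data": {"plan": [[100,-0.015,-0.025,0.015,0],[100,-0.0149,-0.025,0.03,0],[100,0,0,0.03,0],[100,0,0,0.03,0],[100,0,0,0.025,0],[100,0,0,0.0144,0],[100,0,0,0,0],[255,0,0,0,0],[255,0,0,0,0],[255,0,0,0,0],[255,0,0,0,0],[255,0,0,0,0],[255,0,0,0,0]]}}

```text
time_s: 2.9
position: [0.5404, -0.0884, 0.1042]
tcp_rot: [[-0.999, 0.052, 0.002], [0.052, 0.999, -0.001], [-0.002, -0.001, -1.0]]
force: [0.4, -0.9, 1.0]
opening: 0.235
grasp_force: 0.7
```

```bash
python3 - <<'E'
from h import *
s=read_state(); print(s['opening']*87,s['grasp_force'],s['force'])
go([.455,-.282,.13]); go([.455,-.282,.0235])
E
```

```text
20.44052280578145 0.6595581583678722 [ 0.41668366 -0.92810136  1.02884423]
yaw 87.01 pos [ 0.5404 -0.0884  0.1042] d [ 0.0751 -0.1978 -0.0258] rows 6 each [ 0.0125 -0.033  -0.0043]
yaw 87.01 pos [ 0.5404 -0.0884  0.1042] d [ 0.0753 -0.1978  0.0807] rows 7 each [ 0.0108 -0.0283  0.0115]
```

{"op": "send_rows", "data": {"plan": [[255,0,0,0,0],[255,0,0,0,0],[255,0,0,0,0]]}}

```text
time_s: 3.15
position: [0.5413, -0.0887, 0.1065]
tcp_rot: [[-0.999, 0.052, 0.004], [0.052, 0.999, -0.002], [-0.004, -0.001, -1.0]]
force: [-3.9, 0.1, 19.9]
opening: 0.04
grasp_force: 11.3
```

```bash
python3 - <<'E'
from h import *
p,P=cloud('wrist'); cv2.imwrite('pics/w2.png',p); s=read_state();print(s['opening'],s['grasp_force'])
E
```

```text
0.029045576939514862 10.62563493847847
```

View pics/w2.png

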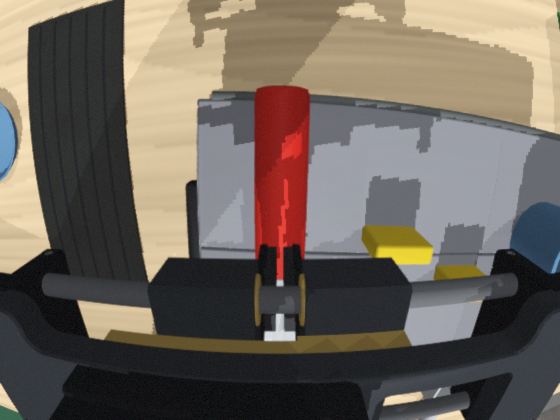

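The wrist view shows the fingers closed at about (280,290), next to the silver neck, with the red handle above them (rows 90 to 280). The grasp missed the handle, so I'll open, rise and measure again.

{"op": "send_rows", "data": {"plan": [[100,0,0,0,0],[100,0,0,0,0],[100,0,0,0,0],[100,0,0,0,0],[100,0,0,0,0],[100,0,0,-0.02,0],[100,0,0,-0.03,0],[100,0,0,-0.04,0],[100,0,0,-0.03,0],[100,0,0,0,0]]}}

```text
time_s: 4.03
position: [0.5437, -0.0891, 0.2291]
tcp_rot: [[-0.999, 0.052, 0.011], [0.052, 0.999, -0.004], [-0.012, -0.003, -1.0]]
force: [0.6, -0.1, 1.0]
opening: 0.595
grasp_force: 0.0
```

```bash
python3 - <<'E'
from h import *
s=read_state(); print(s['position'],s['opening'],s['force'])
p,P=cloud('wrist'); cv2.imwrite('pics/w3.png',p)
H=hsv(p); h,s_,v=[H[...,i].astype(int) for i in range(3)]
red=((h<8)|(h>172))&(s_>120)&(v>40)
X=sel(P,red,x=(.3,.7),y=(-.3,0.2),z=(.02,.16)); print(len(X),rect(X),np.percentile(X,[1,50,99],axis=0))
p,P=cloud('top'); H=hsv(p); h,s_,v=[H[...,i].astype(int) for i in range(3)]
red=((h<8)|(h>172))&(s_>120)&(v>40)
X=sel(P,red,x=(.3,.7),y=(-.3,0.2),z=(.02,.16)); print(len(X),rect(X),np.percentile(X,[1,50,99],axis=0))
E
```

```text
[ 0.54366313 -0.08911731  0.22911245] 0.5949856510443254 [ 0.60343292 -0.11083563  1.03031469]
3392 [500.1 -84.8 103.3  28.6  -4. ] [[ 0.44980005 -0.10059389  0.10488926]
 [ 0.49792517 -0.08541917  0.11334531]
 [ 0.55048728 -0.07025825  0.11605339]]
221 [478.2 -83.9  61.5  26.3  -0.7] [[ 0.44764035 -0.09578355  0.10049656]
 [ 0.47934419 -0.08174818  0.11300723]
 [ 0.50884115 -0.07057009  0.11951038]]
```

View pics/w3.png

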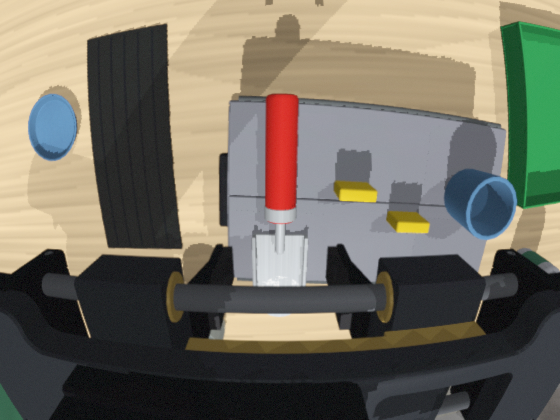

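```bash
python3 - <<'E'
from h import *
a=cv2.imread('pics/w2.png')[225:355,215:345]; b=cv2.imread('pics/w3.png')[80:210+80,215:345]
cv2.imwrite('pics/c1.png',cv2.resize(np.hstack([a,cv2.resize(b,(130,210))[:130]]),None,fx=3,fy=3,interpolation=cv2.INTER_CUBIC))
p,P=cloud('wrist')
for r in range(196,262,6): print(r, np.round(P[r,280],4), p[r,280])
print(np.round(P[240:250:4,222:232:3],3).reshape(-1,3), calibration('wrist'))
E
```

```text
196 [ 0.5327 -0.087   0.1158] [ 48  56 222]
202 [ 0.5383 -0.0873  0.1152] [ 47  56 222]
208 [ 0.5439 -0.0876  0.1152] [ 44  54 221]
214 [ 0.5496 -0.0879  0.1149] [ 48  56 222]
220 [ 0.5551 -0.0882  0.1157] [211 209 204]
226 [ 0.5608 -0.0885  0.1157] [212 210 205]
232 [ 0.5712 -0.089   0.1037] [212 209 205]
238 [ 0.5777 -0.0893  0.103 ] [212 209 205]
244 [ 0.5848 -0.0897  0.101 ] [212 210 206]
250 [ 0.5919 -0.09    0.0994] [212 209 205]
256 [ 0.6    -0.0905  0.0963] [209 207 204]
[[ 0.618 -0.168  0.001]
 [ 0.618 -0.164  0.001]
 [ 0.585 -0.144  0.084]
 [ 0.585 -0.14   0.085]
 [ 0.527 -0.118  0.234]
 [ 0.624 -0.164  0.001]
 [ 0.589 -0.144  0.085]
 [ 0.589 -0.141  0.086]
 [ 0.529 -0.118  0.236]
 [ 0.529 -0.117  0.236]
 [ 0.529 -0.115  0.235]
 [ 0.53  -0.114  0.234]] {'fx': 325.19226210127806, 'fy': 325.19226210127806, 'cx': 279.4601981544445, 'cy': 209.38227717726448, 'xyz': array([ 0.4603139 , -0.0837296 ,  0.39332582]), 'rotation': array([[ 0.05176482,  0.95691348,  0.28572189],
       [ 0.99865839, -0.04998855, -0.01351193],
       [ 0.00135308,  0.28603801, -0.95821732]])}
```

View pics/c1.png

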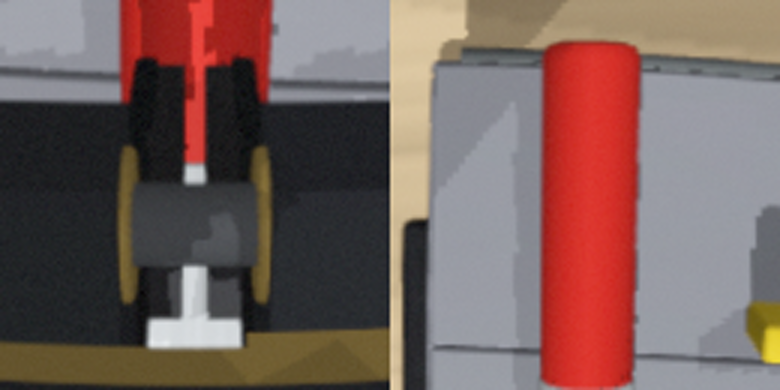

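```bash
python3 - <<'E'
from h import *
s=read_state(); p,P=cloud('wrist'); R=np.array(s['tcp_rot'])
Q=(P-s['position'])@R
m=(abs(Q[...,0])<.03)&(abs(Q[...,1])<.06)&(Q[...,2]>-.08)&(Q[...,2]<.05)
for a in range(-60,60,8):
    k=m&(Q[...,1]*1000>a)&(Q[...,1]*1000<a+8)
    if k.sum(): print(a,k.sum(),np.round(np.percentile(Q[k][:,2],[0,2,50,98,100])*1000,1),np.round(np.percentile(Q[k][:,0],[2,98])*1000,1))
E
```

```text
-44 98 [-53.9 -53.5 -48.5 -36.3 -33.3] [10.4 11.7]
-36 1249 [-79.9 -79.1 -50.  -10.8  -6.9] [-8.8 12.2]
-28 563 [-58.7 -58.1 -30.3  -9.1  -8.2] [-9.1  9.9]
20 567 [-59.1 -58.3 -31.2  -9.5  -7.8] [-9.1 10.1]
28 1244 [-80.  -79.1 -49.5 -10.7  -8.2] [-8.8 12. ]
36 94 [-54.2 -53.7 -49.  -37.6 -35.6] [10.4 11.6]
```

The crop shows the fingertips passing over the top of the handle. Wrist depth puts the tips about 8 mm behind the reported TCP rather than 14 mm ahead. I'll descend in guarded steps to confirm this.

```bash
python3 - <<'E'
from h import *
go([.540,-.0875,.13]);go([.540,-.0875,.097])
E
```

```text
yaw 87.0 pos [ 0.5386 -0.0875  0.2217] d [-0.0017 -0.0001  0.0917] rows 3 each [-0.0006 -0.      0.0306]
yaw 87.0 pos [ 0.5386 -0.0875  0.2217] d [-1.800e-03 -1.000e-04  1.247e-01] rows 4 each [-0.0005 -0.      0.0312]
```

```bash
python3 - <<'E'
from h import *
s=read_state(); p,P=cloud('wrist'); R=np.array(s['tcp_rot']); print(R[:,2],s['position'],s['time_s'],calibration('wrist')['xyz'])
Q=(P-s['position'])@R
m=(abs(Q[...,0])<.03)&(abs(Q[...,1])<.06)&(Q[...,2]>-.08)&(Q[...,2]<.05)
print(np.percentile(Q[m][:,2],[99,99.9,100]), len(Q[m]))
# ray check: predicted pixel of tip corners for overhang 14mm
c=calibration('wrist')
for z in (.014,-.008):
    X=np.array([-.0095,.03,z]); W=R@X+s['position']; C=c['rotation'].T@(W-c['xyz']); th=np.arctan2(np.hypot(C[0],C[1]),C[2]); f=c['fx']*th/np.hypot(C[0],C[1])
    print(z,W,c['cx']+f*C[0],c['cy']+f*C[1],C[2])
E
```

```text
[-0.0033152   0.00141276 -0.99999351] [ 0.53858129 -0.08747905  0.22173457] 4.2333 [ 0.46008779 -0.08372712  0.39232316]
[-0.00926494 -0.00812815 -0.00722224] 3822
0.014 [ 0.54959256 -0.05799781  0.20773963] 326.91743578447 260.2468080332015 0.20203404535199637
-0.008 [ 0.54966549 -0.05802889  0.22973949] 332.057263901047 276.7919473450372 0.18095781510253983
```

{"op": "send_rows", "data": {"plan": [[100,-0.0009,0,0.03,0],[100,-0.0009,0,0.035,0],[100,0,0,0.03,0],[100,0,0,0.022,0],[100,0,0,0.007,0],[100,0,0,0,0],[100,0,0,0,0],[100,0,0,0,0]]}}

```text
time_s: 4.95
position: [0.5426, -0.0885, 0.1002]
tcp_rot: [[-0.999, 0.052, 0.002], [0.052, 0.999, -0.001], [-0.002, -0.001, -1.0]]
force: [0.4, 0.2, -1.0]
opening: 0.614
grasp_force: 0.0
```

```bash
python3 - <<'E'
from h import *
s=read_state(); p,P=cloud('wrist'); R=np.array(s['tcp_rot']); print(s['position'],s['force'])
Q=(P-s['position'])@R
m=(abs(Q[...,0])<.03)&(abs(Q[...,1])<.06)&(Q[...,2]>-.08)&(Q[...,2]<.05)
for a in range(-60,60,8):
    k=m&(Q[...,1]*1000>a)&(Q[...,1]*1000<a+8)
    if k.sum(): print(a,k.sum(),np.round(np.percentile(Q[k][:,2],[0,2,50,98,100])*1000,1),np.round(np.percentile(Q[k][:,0],[2,98])*1000,1))
cv2.imwrite('pics/w4.png',p)
E
```

```text
[ 0.54255754 -0.08851987  0.10018744] [ 0.37015065  0.17059996 -0.97775226]
-60 493 [14.2 15.4 28.8 30.3 31.1] [-24.7  28.9]
-52 734 [13.3 13.8 15.  16.9 18.4] [-12.1  29.2]
-44 688 [-53.5 -52.1  14.8  16.1  17.2] [-0.  29.4]
-36 1997 [-79.9 -78.7 -29.6  15.9  18.2] [-22.9  28.1]
-28 1657 [-58.9 -57.4  14.6  16.4  18.9] [-26.7  28.5]
-20 832 [-11.2  -9.5  14.3  16.2  18. ] [-25.5  29.3]
-12 1050 [-16.  -14.9 -12.7  -9.   -7.6] [-10.9  29.1]
-4 1097 [-17.4 -16.  -14.6 -13.3 -12.7] [-9.8 29.4]
4 1047 [-15.7 -14.9 -12.5  -9.   -7.5] [-11.1  29.3]
12 814 [-10.7  -9.   14.3  16.1  18.8] [-26.4  28.9]
20 1650 [-58.9 -57.6  14.5  16.3  18.9] [-26.4  28.3]
28 2015 [-80.  -78.4 -28.7  15.9  17.9] [-23.1  28.2]
36 678 [-54.2 -52.4  14.5  16.1  16.8] [ 0.  29.4]
44 779 [-14.5  13.6  14.9  16.5  18.1] [-12.3  29.1]
52 1335 [-20.6 -19.6  12.6  16.1  18.1] [-19.1  28.8]
```

View pics/w4.png

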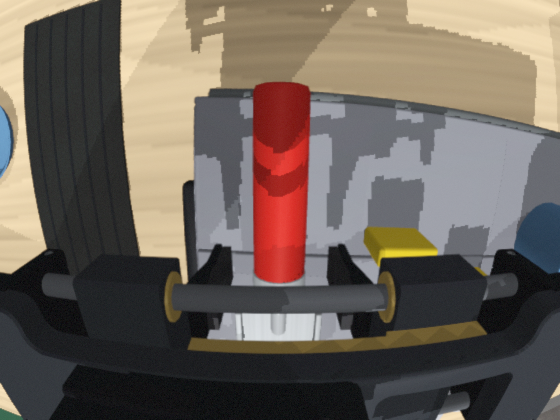

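{"op": "send_rows", "data": {"plan": [[100,0.002,0,0.0015,0],[100,0,0,0.0015,0],[100,0,0,0,0],[100,0,0,0,0]]}}

```text
time_s: 5.33
position: [0.5397, -0.0881, 0.0967]
tcp_rot: [[-0.999, 0.052, 0.001], [0.052, 0.999, -0.0], [-0.001, -0.0, -1.0]]
force: [0.5, -0.4, 0.5]
opening: 0.61
grasp_force: 0.0
```

{"op": "send_rows", "data": {"plan": [[100,0,0,0.0025,0],[100,0,0,0.0025,0],[100,0,0,0,0],[100,0,0,0,0]]}}

```text
time_s: 5.67
position: [0.5395, -0.088, 0.091]
tcp_rot: [[-0.999, 0.053, -0.001], [0.053, 0.999, 0.0], [0.001, 0.0, -1.0]]
force: [-0.9, 0.3, -0.7]
opening: 0.607
grasp_force: 0.0
```

{"op": "send_rows", "data": {"plan": [[100,0,0,0.0035,0],[100,0,0,0.0035,0],[100,0,0,0.003,0],[100,0,0,0,0],[100,0,0,0,0]]}}

```text
time_s: 6.08
position: [0.5394, -0.088, 0.0809]
tcp_rot: [[-0.999, 0.052, -0.001], [0.052, 0.999, 0.0], [0.001, 0.0, -1.0]]
force: [-0.4, -0.6, 0.4]
opening: 0.613
grasp_force: 0.0
```

{"op": "send_rows", "data": {"plan": [[255,0,0,0,0],[255,0,0,0,0],[255,0,0,0,0],[255,0,0,0,0],[255,0,0,0,0],[255,0,0,0,0],[255,0,0,0,0],[255,0,0,0,0]]}}

```text
time_s: 6.75
position: [0.5398, -0.0881, 0.0814]
tcp_rot: [[-0.999, 0.053, 0.0], [0.053, 0.999, -0.0], [-0.0, -0.0, -1.0]]
force: [0.5, -0.4, 0.1]
opening: 0.332
grasp_force: 30.0
```

```bash
python3 - <<'E'
from h import *
s=read_state(); print(s['opening']*87,s['grasp_force'],s['force'])
go([.455,-.282,.13]); go([.455,-.282,.003])
E
```

```text
28.885675776049634 29.976039826869965 [ 0.46323676 -0.40607858  0.10662573]
yaw 86.99 pos [ 0.5398 -0.0881  0.0814] d [ 0.0745 -0.198  -0.0486] rows 7 each [ 0.0106 -0.0283 -0.0069]
yaw 86.99 pos [ 0.5398 -0.0881  0.0814] d [ 0.0745 -0.198   0.0784] rows 7 each [ 0.0106 -0.0283  0.0112]
```

{"op": "send_rows", "data": {"plan": [[255,0,0,-0.015,0],[255,0,0,-0.025,0],[255,0.0106,-0.0283,-0.0086,0],[255,0.0106,-0.0283,0,0],[255,0.0106,-0.0283,0,0],[255,0.0106,-0.0283,0,0],[255,0.0106,-0.0283,0,0],[255,0.0106,-0.0283,0,0],[255,0.0109,-0.0282,0,0],[255,0,0,0.02,0],[255,0,0,0.03,0],[255,0,0,0.03,0],[255,0,0,0.02,0],[255,0,0,0.015,0],[255,0,0,0,0],[255,0,0,0,0],[255,0,0,0,0]]}}

```text
time_s: 8.17
position: [0.4553, -0.2822, 0.0155]
tcp_rot: [[-0.999, 0.052, 0.001], [0.052, 0.999, -0.001], [-0.001, -0.001, -1.0]]
force: [-0.5, -0.2, -1.6]
opening: 0.339
grasp_force: 30.0
```

```bash
python3 - <<'E'
from h import *
s=read_state(); print(s['opening']*87,s['grasp_force'],s['force'])
go([.455,-.282,.0015])
E
```

```text
29.524404060532106 29.967549741268158 [-0.54628777 -0.19775323 -1.64950461]
yaw 87.0 pos [ 0.4553 -0.2822  0.0155] d [0.0003 0.0002 0.014 ] rows 1 each [0.0003 0.0002 0.014 ]
```

{"op": "send_rows", "data": {"plan": [[255,0,0,0.007,0],[255,0,0,0.007,0],[255,0,0,0,0],[255,0,0,0,0],[100,0,0,0,0],[100,0,0,0,0],[100,0,0,0,0],[100,0,0,0,0],[60,0,0,-0.01,0],[5,0,0,-0.03,0],[5,0,0,-0.038,0],[5,0,0,-0.038,0],[5,0,0,-0.038,0],[5,0,0,-0.03,0],[5,0,0,0,0],[5,0,0,0,0]]}}

```text
time_s: 9.5
position: [0.4558, -0.2827, 0.1877]
tcp_rot: [[-0.999, 0.052, 0.004], [0.052, 0.999, -0.004], [-0.005, -0.004, -1.0]]
force: [0.5, -0.3, 0.3]
opening: 0.978
grasp_force: 0.0
```

```bash
python3 - <<'E'
from h import *
s=read_state(); print(s['opening']*87,s['force'])
go([.5506,.1197,.185])
p,P=cloud('top'); H=hsv(p); h,s_,v=[H[...,i].astype(int) for i in range(3)]
X=sel(P,((h<8)|(h>172))&(s_>120)&(v>40),x=(.3,.7),y=(-.34,-.2),z=(-.02,.06)); print(rect(X),np.percentile(X[:,2],95))
E
```

```text
85.06797276028007 [ 0.50536408 -0.30544284  0.26218253]
yaw 87.0 pos [ 0.4558 -0.2827  0.1877] d [-0.0736  0.4068  0.0015] rows 12 each [-0.0061  0.0339  0.0001]
[ 388.  -269.5   45.2   24.1  -43.4] 0.03592675262957194
```

{"op": "send_rows", "data": {"plan": [[5,-0.0061,0.0339,0,0],[5,-0.0061,0.0339,0,0],[5,-0.0061,0.0339,0,0],[5,-0.0061,0.0339,0,0],[5,-0.0061,0.0339,0,0],[5,-0.0061,0.0339,0,0],[5,-0.0061,0.0339,0,0],[5,-0.0061,0.0339,0,0],[5,-0.0061,0.0339,0,0],[5,-0.0061,0.0339,0,0],[5,-0.0061,0.0339,0,0],[5,-0.0061,0.0339,0,0],[5,0,0,0,0],[5,0,0,0,0],[5,0,0,0,0]]}}

```text
time_s: 10.8
position: [0.5479, 0.1202, 0.1832]
tcp_rot: [[-0.999, 0.052, -0.004], [0.052, 0.999, -0.001], [0.004, -0.001, -1.0]]
force: [-0.1, 0.1, -0.1]
opening: 0.981
grasp_force: 0.0
```

```bash
python3 - <<'E'
from h import *
p,P=cloud('top'); cv2.imwrite('pics/t2.png',p); H=hsv(p); h,s_,v=[H[...,i].astype(int) for i in range(3)]
X=sel(P,((h<8)|(h>172))&(s_>120)&(v>40),x=(.3,.7),y=(-.34,-.2),z=(-.02,.06)); print(rect(X),np.percentile(X[:,2],95))
p,P=cloud('wrist'); cv2.imwrite('pics/w5.png',p); H=hsv(p); h,s_,v=[H[...,i].astype(int) for i in range(3)]
b=(h>90)&(h<120)&(s_>90)&(v>40)
X=sel(P,b,x=(.45,.65),y=(.05,.2),z=(.133,.16)); print(len(X),rect(X),np.percentile(X,[1,99],axis=0))
yel=(h>18)&(h<35)&(s_>150)&(v>80)
X=sel(P,yel,z=(.1,.14)); print(len(X),rect(X))
go([.5506,.1197,.185])
E
```

```text
[ 410.1 -279.7  101.5   34.7   -3.5] 0.03645257198195462
1733 [552.9 118.1  64.1  63.1  -1.7] [[0.52136006 0.08752539 0.13446772]
 [0.58413528 0.1489717  0.14150924]]
1046 [557.2  12.3  99.   23.4  58.8]
yaw 86.91 pos [0.5484 0.1192 0.184 ] d [-0.0022  0.0006 -0.0011] rows 1 each [-0.0022  0.0006 -0.0011]
```

View pics/t2.png

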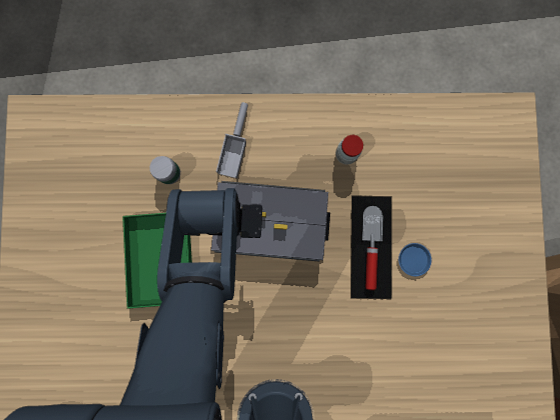

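The trowel lies fully on the mat, with its blade at (373,222) and butt at (371,288). Next I'll descend on the blue pot.

{"op": "send_rows", "data": {"plan": [[5,-0.004,0,0.02,0],[5,0,0,0.025,0],[5,0,0,0.025,0],[5,0,0,0.015,0],[5,0,0,0.002,0],[5,0,0,0,0],[5,0,0,0,0],[255,0,0,0,0],[255,0,0,0,0],[255,0,0,0,0],[255,0,0,0,0],[255,0,0,0,0],[255,0,0,0,0]]}}

```text
time_s: 11.98
position: [0.5538, 0.12, 0.0988]
tcp_rot: [[-0.999, 0.052, 0.001], [0.052, 0.999, -0.001], [-0.001, -0.001, -1.0]]
force: [-1.5, -2.5, 5.1]
opening: 0.746
grasp_force: 29.7
```

```bash
python3 - <<'E'
from h import *
s=read_state(); print(s['opening']*87,s['grasp_force'],s['force'])
z=s['position'][2]
go([.4416,-.4085,z+.06]); print(z-.085+.004)
E
```

```text
64.89840538731163 29.747171424678527 [-1.45118526 -2.54779149  5.12646234]
yaw 87.01 pos [0.5538 0.12   0.0988] d [ 0.0844 -0.5337 -0.0598] rows 16 each [ 0.0053 -0.0334 -0.0037]
0.01775635229624385
```

{"op": "send_rows", "data": {"plan": [[255,0,0,-0.02,0],[255,0,0,-0.03,0],[255,0.0053,-0.0334,-0.01,0],[255,0.0053,-0.0334,0,0],[255,0.0053,-0.0334,0,0],[255,0.0053,-0.0334,0,0],[255,0.0053,-0.0334,0,0],[255,0.0053,-0.0334,0,0],[255,0.0053,-0.0334,0,0],[255,0.0053,-0.0334,0,0],[255,0.0053,-0.0334,0,0],[255,0.0053,-0.0334,0,0],[255,0.0053,-0.0334,0,0],[255,0.0053,-0.0334,0,0],[255,0,0,0,0],[255,0,0,0,0]]}}

```text
time_s: 13.32
position: [0.4682, -0.2781, 0.1572]
tcp_rot: [[-0.998, 0.056, -0.0], [0.056, 0.998, 0.001], [0.0, 0.001, -1.0]]
force: [0.2, 0.8, -2.6]
opening: 0.741
grasp_force: 29.9
```

```bash
python3 - <<'E'
from h import *
s=read_state(); print(s['opening']*87,s['grasp_force'],s['force'])
for n in ('wrist','top'):
    p,P=cloud(n); H=hsv(p); h,s_,v=[H[...,i].astype(int) for i in range(3)]
    b=(h>90)&(h<120)&(s_>90)&(v>40)
    X=sel(P,b,x=(.36,.53),y=(-.48,-.345),z=(-.01,.03)); print(n,len(X),rect(X),np.percentile(X,[1,99],axis=0))
    X=X[X[:,2]>.009]; print(cv2.minEnclosingCircle((X[:,:2]*1000).astype(np.float32)))
go([.4416,-.4085,.16])
E
```

```text
64.48628711207279 29.85303388471948 [ 0.24195246  0.7806352  -2.55331571]
wrist 5495 [ 446.1 -407.5   93.2   92.3  -37.7] [[ 0.40214422 -0.45145645  0.00259391]
 [ 0.48979437 -0.36365213  0.01383892]]
((445.9900207519531, -407.528564453125), 47.20529556274414)
top 7 [ 401.4 -391.1   18.9    2.    70. ] [[ 0.39840326 -0.39985974  0.01028771]
 [ 0.40443287 -0.38238474  0.01502864]]
((401.4228515625, -391.09906005859375), 9.459442138671875)
yaw 86.97 pos [ 0.4681 -0.2755  0.1572] d [ 0.0195 -0.1342 -0.0031] rows 4 each [ 0.0049 -0.0336 -0.0008]
```

{"op": "send_rows", "data": {"plan": [[255,0.0036,-0.0333,0,0],[255,0.0036,-0.0333,0,0],[255,0.0036,-0.0333,0,0],[255,0.0037,-0.0334,0,0],[255,0,0,0.02,0],[255,0,0,0.03,0],[255,0,0,0.03,0],[255,0,0,0.025,0],[255,0,0,0.02,0],[255,0,0,0,0],[255,0,0,0,0],[255,0,0,0,0]]}}

```text
time_s: 14.42
position: [0.4484, -0.4086, 0.0338]
tcp_rot: [[-0.999, 0.051, 0.001], [0.051, 0.999, -0.001], [-0.001, -0.001, -1.0]]
force: [0.9, 0.2, -1.5]
opening: 0.741
grasp_force: 29.9
```

```bash
python3 - <<'E'
from h import *
go([.4465,-.4078,.019])
E
```

```text
yaw 87.08 pos [ 0.4484 -0.4086  0.0338] d [0.0019 0.0008 0.0148] rows 1 each [0.0019 0.0008 0.0148]
```

{"op": "send_rows", "data": {"plan": [[255,0.001,0,0.005,0],[255,0,0,0.005,0],[255,0,0,0.005,0],[255,0,0,0,0],[255,0,0,0,0],[255,0,0,0,0]]}}

```text
time_s: 14.92
position: [0.4462, -0.409, 0.018]
tcp_rot: [[-0.999, 0.053, -0.0], [0.053, 0.999, 0.0], [0.0, 0.0, -1.0]]
force: [0.4, 0.3, -1.6]
opening: 0.742
grasp_force: 29.9
```

{"op": "send_rows", "data": {"plan": [[255,0,0,0.001,0],[255,0,0,0,0],[5,0,0,0,0],[5,0,0,0,0],[5,0,0,0,0],[5,0,0,0,0],[5,0,0,-0.015,0],[5,0,0,-0.03,0],[5,0,0,-0.035,0],[5,0,0,-0.04,0],[5,0,0,-0.04,0],[5,0,0,-0.03,0],[5,-0.0177,0.0336,0,0],[5,-0.0177,0.0336,0,0],[5,-0.0177,0.0336,0,0],[5,0,0,0,0],[5,0,0,0,0]]}}

```text
time_s: 16.33
position: [0.5054, -0.3091, 0.2069]
tcp_rot: [[-0.999, 0.048, -0.0], [0.048, 0.999, 0.0], [0.0, -0.0, -1.0]]
force: [0.4, -0.4, -0.0]
opening: 0.976
grasp_force: 0.0
```

```bash
python3 - <<'E'
from h import *
p,P=cloud('wrist'); cv2.imwrite('pics/w6.png',p); H=hsv(p); h,s_,v=[H[...,i].astype(int) for i in range(3)]
b=(h>90)&(h<120)&(s_>90)&(v>40)
for z in ((.003,.02),(.052,.07)):
    X=sel(P,b,x=(.36,.53),y=(-.48,-.345),z=z); print(len(X),cv2.minEnclosingCircle((X[:,:2]*1000).astype(np.float32)),np.percentile(X[:,2],[2,98]))
yel=(h>18)&(h<35)&(s_>150)&(v>80)
X=sel(P,yel,z=(.1,.14)); print(len(X),rect(X))
for Y in ((-.1,.01),(.01,.08)):
    A=X[(X[:,1]>Y[0])&(X[:,1]<Y[1])]
    if len(A): print(rect(A),np.percentile(A[:,2],[2,50,98]))
go([.54,-.02,.19],85)
E
```

```text
2710 ((446.2286071777344, -407.6230163574219), 46.65872573852539) [0.00347341 0.01505552]
760 ((446.34210205078125, -407.6175842285156), 32.10251235961914) [0.05306417 0.06059942]
401 [551.9   0.6  81.6  21.6  59.4]
[539.2 -18.8  36.7  11.7  81.8] [0.10407319 0.11843312 0.12043452]
[569.6  27.4  18.5   9.1 -61.8] [0.1026057  0.1105857  0.11945927]
turn 0.0368
yaw 87.11 pos [ 0.5049 -0.3106  0.2068] d [-0.0096  0.2926  0.0166] rows 9 each [-0.0011  0.0325  0.0018]
```

The blue pot stands centred in its saucer (both at about 446, -407.6 mm). Now the front flap.

{"op": "send_rows", "data": {"plan": [[90,0,0,0,0.037],[90,-0.001,0.0325,0.0018,0],[90,-0.001,0.0325,0.0018,0],[90,-0.001,0.0325,0.0018,0],[90,-0.001,0.0325,0.0018,0],[90,-0.001,0.0325,0.0018,0],[90,-0.001,0.0325,0.0018,0],[90,-0.001,0.0325,0.0018,0],[90,-0.001,0.0325,0.0018,0],[90,-0.001,0.0325,0.0018,0],[90,0,0,0,0],[90,0,0,0,0],[90,0,0,0,0]]}}

```text
time_s: 17.47
position: [0.54, -0.022, 0.1906]
tcp_rot: [[-0.996, 0.09, 0.0], [0.09, 0.996, -0.001], [-0.0, -0.001, -1.0]]
force: [-0.3, 0.4, -1.0]
opening: 0.648
grasp_force: 0.0
```

```bash
python3 - <<'E'
from h import *
p,P=cloud('wrist'); cv2.imwrite('pics/w7.png',p); H=hsv(p); h,s_,v=[H[...,i].astype(int) for i in range(3)]
yel=(h>18)&(h<35)&(s_>120)&(v>60)
X=sel(P,yel,z=(.112,.14)); print(len(X),rect(X))
for Y in ((-.1,.01),(.01,.08)):
    A=X[(X[:,1]>Y[0])&(X[:,1]<Y[1])]
    if len(A): print(rect(A),np.percentile(A[:,2],[2,50,98]))
G=(h>100)&(h<135)&(s_<70)
for Y in (-.1,-.05,0,.05,.1,.14):
    X=P[(abs(P[...,1]-Y)<.01)&(P[...,2]>.078)&(P[...,2]<.09)]; print(Y,np.round(np.percentile(X[:,0],[.5,99.5]),4) if len(X) else 0)
s=read_state(); print(s['opening'])
go([.54,-.0185,.085])
E
```

```text
1003 [555.2  12.5 100.9  21.7  63.4]
[540.  -17.2  34.   11.5  84.9] [0.11596639 0.11903296 0.12040917]
[574.1  39.2  35.4  11.8  85.8] [0.11478502 0.11894498 0.12037821]
-0.1 [0.4477 0.5915]
-0.05 [0.4528 0.6178]
0 [0.4571 0.6227]
0.05 [0.4618 0.6122]
0.1 [0.4674 0.6025]
0.14 [0.4706 0.6061]
0.6439345988205397
yaw 84.77 pos [ 0.54   -0.0224  0.1907] d [0.0004 0.0039 0.1057] rows 3 each [0.0001 0.0013 0.0352]
```

{"op": "send_rows", "data": {"plan": [[90,0.0004,0.005,0.03,0],[90,0,0,0.03,0],[90,0,0,0.025,0],[90,0,0,0.015,0],[90,0,0,0.0085,0],[90,0,0,0,0],[90,0,0,0,0],[255,0,0,0,0],[255,0,0,0,0],[255,0,0,0,0],[255,0,0,0,0],[255,0,0,0,0]]}}

```text
time_s: 18.52
position: [0.5403, -0.0176, 0.0831]
tcp_rot: [[-0.996, 0.087, 0.001], [0.087, 0.996, -0.004], [-0.002, -0.004, -1.0]]
force: [-2.2, -7.8, 1.2]
opening: 0.41
grasp_force: 30.0
```

```bash
python3 - <<'E'
from h import *
s=read_state(); print(s['opening']*87)
f=np.radians(18.2+np.linspace(0,103,19)); p=np.c_[-np.cos(f),-np.sin(f)]*.08475
print(np.round(np.diff(p,axis=0),4).tolist())
E
```

```text
35.626543591072796
[[0.003, -0.0079], [0.0038, -0.0076], [0.0045, -0.0071], [0.0052, -0.0066], [0.0059, -0.0061], [0.0064, -0.0055], [0.007, -0.0048], [0.0074, -0.0041], [0.0078, -0.0033], [0.0081, -0.0025], [0.0083, -0.0017], [0.0084, -0.0009], [0.0085, -0.0], [0.0084, 0.0008], [0.0083, 0.0016], [0.0081, 0.0025], [0.0078, 0.0033], [0.0074, 0.004]]
```

{"op": "send_rows", "data": {"plan": [[255,0.003,0,-0.0079,0],[255,0.0038,0,-0.0076,0],[255,0.0045,0,-0.0071,0],[255,0.0052,0,-0.0066,0],[255,0.0059,0,-0.0061,0],[255,0.0064,0,-0.0055,0],[255,0.007,0,-0.0048,0],[255,0.0074,0,-0.0041,0],[255,0.0078,0,-0.0033,0],[255,0.0081,0,-0.0025,0],[255,0.0083,0,-0.0017,0],[255,0.0084,0,-0.0009,0],[255,0.0085,0,0,0],[255,0.0084,0,0.0008,0],[255,0.0083,0,0.0016,0],[255,0.0081,0,0.0025,0],[255,0.0078,0,0.0033,0],[255,0.0074,0,0.004,0],[255,0,0,0,0],[255,0,0,0,0]]}}

```text
time_s: 20.18
position: [0.4164, -0.0058, 0.1293]
tcp_rot: [[-0.996, 0.088, 0.002], [0.088, 0.996, -0.003], [-0.002, -0.003, -1.0]]
force: [-3.9, -6.2, 6.5]
opening: 0.407
grasp_force: 30.0
```

{"op": "send_rows", "data": {"plan": [[90,0,0,0,0],[90,0,0,0,0],[90,0,0,0,0],[90,0,0,0,0],[90,0,0,-0.02,0],[90,0,0,-0.03,0],[90,0,0,-0.03,0],[90,0,0,0,0],[90,0,0,0,0]]}}

```text
time_s: 20.93
position: [0.4171, -0.0045, 0.2094]
tcp_rot: [[-0.996, 0.089, 0.004], [0.089, 0.996, -0.001], [-0.004, -0.001, -1.0]]
force: [0.2, -0.6, 0.0]
opening: 0.641
grasp_force: 0.0
```

```bash
python3 - <<'E'
from h import *
s=read_state(); print(s['force'],s['opening'])
go([.5741,.0392,.20])
go([.5741,.0392,.082])
p,P=cloud('wrist')
with np.errstate(invalid='ignore'):
    Q=P[(P[...,2]>.088)&(abs(P[...,1]+.08)<.02)&(P[...,0]>.35)&(P[...,0]<.5)]
if len(Q): print(len(Q),np.round(np.percentile(Q,[2,50,98],axis=0),3).tolist())
cv2.imwrite('pics/w8.png',p)
E
```

```text
[ 0.18407529 -0.61456309  0.01281059] 0.6410909567674227
yaw 84.89 pos [ 0.4171 -0.0045  0.2094] d [-0.1524  0.0575  0.01  ] rows 5 each [-0.0305  0.0115  0.002 ]
yaw 84.89 pos [ 0.4171 -0.0045  0.2094] d [-0.1519  0.0576  0.128 ] rows 6 each [-0.0253  0.0096  0.0213]
11627 [[0.372, -0.096, 0.113], [0.387, -0.077, 0.324], [0.445, -0.061, 0.331]]
```

View pics/w8.png

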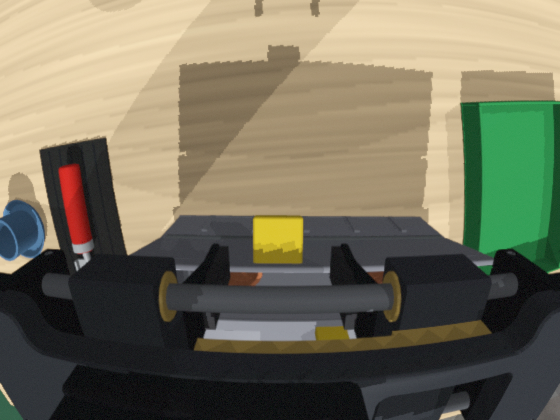

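The front flap stands open, with its yellow grip at (278,240). Terracotta shows through the gaps at (240,278) and (375,272). On to the back flap.

{"op": "send_rows", "data": {"plan": [[90,-0.0305,0.0115,0,0],[90,-0.0305,0.0115,0,0],[90,-0.0305,0.0115,0.002,0],[90,-0.0305,0.0115,0.004,0],[90,-0.0302,0.0115,0.004,0],[90,0,0,0,0],[90,0,0,0,0],[90,0,0,0,0]]}}

```text
time_s: 21.65
position: [0.5706, 0.0395, 0.1961]
tcp_rot: [[-0.996, 0.089, -0.005], [0.089, 0.996, 0.001], [0.005, 0.0, -1.0]]
force: [-0.2, -0.1, -0.6]
opening: 0.644
grasp_force: 0.0
```

```bash
python3 - <<'E'
from h import *
p,P=cloud('wrist'); cv2.imwrite('pics/w9.png',p); H=hsv(p); h,s_,v=[H[...,i].astype(int) for i in range(3)]
yel=(h>18)&(h<35)&(s_>120)&(v>60)
A=sel(P,yel,x=(.52,.62),z=(.112,.14)); print(len(A),rect(A))
s=read_state(); print(s['opening'])
go([.5741,.0392,.082])
go([.5741,.0392,.12])
# pots
pot=((h<16)|(h>174))&(s_>70)&(v>30)
X=sel(P,pot,x=(.46,.66),y=(-.15,.17),z=(.0,.07)); print(len(X))
for qx in ((.4,.557),(.557,.7)):
  for qy in ((-.2,.011),(.011,.2)):
    B=X[(X[:,0]>qx[0])&(X[:,0]<qx[1])&(X[:,1]>qy[0])&(X[:,1]<qy[1])&(X[:,2]>.035)]
    print(qx,qy,len(B), cv2.minEnclosingCircle((B[:,:2]*1000).astype(np.float32)) if len(B)>5 else '', np.percentile(B[:,2],98) if len(B) else '')
E
```

```text
612 [574.9  39.7  34.1  12.3  85.1]
0.6447979683848696
yaw 84.87 pos [0.5705 0.0393 0.1967] d [-0.0041  0.0002  0.1146] rows 4 each [-0.001   0.      0.0287]
yaw 84.87 pos [0.5705 0.0393 0.1967] d [-0.004   0.0002  0.0766] rows 3 each [-0.0013  0.0001  0.0255]
4352
(0.4, 0.557) (-0.2, 0.011) 954 ((507.7343444824219, -58.99419403076172), 27.188692092895508) 0.049361461532628166
(0.4, 0.557) (0.011, 0.2) 855 ((522.3146362304688, 96.03995513916016), 27.230804443359375) 0.04945195119183178
(0.557, 0.7) (-0.2, 0.011) 0  
(0.557, 0.7) (0.011, 0.2) 0
```

{"op": "send_rows", "data": {"plan": [[90,-0.0046,0.0004,0.03,0],[90,0,0,0.03,0],[90,0,0,0.03,0],[90,0,0,0.016,0],[90,0,0,0.0085,0],[90,0,0,0,0],[90,0,0,0,0],[255,0,0,0,0],[255,0,0,0,0],[255,0,0,0,0],[255,0,0,0,0],[255,0,0,0,0]]}}

```text
time_s: 22.7
position: [0.5779, 0.039, 0.0845]
tcp_rot: [[-0.996, 0.089, 0.002], [0.089, 0.996, -0.001], [-0.002, -0.0, -1.0]]
force: [-0.8, -0.8, 2.4]
opening: 0.408
grasp_force: 30.0
```

{"op": "send_rows", "data": {"plan": [[255,-0.003,0,-0.0079,0],[255,-0.0038,0,-0.0076,0],[255,-0.0045,0,-0.0071,0],[255,-0.0052,0,-0.0066,0],[255,-0.0059,0,-0.0061,0],[255,-0.0064,0,-0.0055,0],[255,-0.007,0,-0.0048,0],[255,-0.0074,0,-0.0041,0],[255,-0.0078,0,-0.0033,0],[255,-0.0081,0,-0.0025,0],[255,-0.0083,0,-0.0017,0],[255,-0.0084,0,-0.0009,0],[255,-0.0085,0,0,0],[255,-0.0084,0,0.0008,0],[255,-0.0083,0,0.0016,0],[255,-0.0081,0,0.0025,0],[255,-0.0078,0,0.0033,0],[255,-0.0074,0,0.004,0],[255,0,0,0,0],[255,0,0,0,0]]}}

```text
time_s: 24.37
position: [0.7036, 0.027, 0.1304]
tcp_rot: [[-0.996, 0.089, 0.005], [0.089, 0.996, -0.002], [-0.005, -0.001, -1.0]]
force: [0.4, -5.6, 2.0]
opening: 0.407
grasp_force: 30.0
```

{"op": "send_rows", "data": {"plan": [[90,0,0,0,0],[90,0,0,0,0],[90,0,0,0,0],[90,0,0,0,0],[90,0,0,-0.02,0],[90,0,0,-0.03,0],[90,0,0,-0.03,0],[60,0.03,0,-0.01,0],[40,0.035,0,-0.005,0],[10,0.035,0,0,0],[10,0.035,0,0,0],[10,0.03,0,0,0],[10,0,0,0,0],[10,0,0,0,0]]}}

```text
time_s: 25.53
position: [0.5351, 0.0438, 0.2249]
tcp_rot: [[-0.996, 0.089, -0.0], [0.089, 0.996, 0.001], [0.0, 0.001, -1.0]]
force: [0.2, 0.0, 0.5]
opening: 0.955
grasp_force: 0.0
```

```bash
cat > m.py <<'E'
from h import *
def pots(P,p):
    H=hsv(p); h,s_,v=[H[...,i].astype(int) for i in range(3)]
    pot=((h<16)|(h>174))&(s_>70)&(v>30)
    X=sel(P,pot,x=(.46,.66),y=(-.15,.17),z=(.035,.07))
    for qx in ((.4,.557),(.557,.7)):
      for qy in ((-.2,.011),(.011,.2)):
        B=X[(X[:,0]>qx[0])&(X[:,0]<qx[1])&(X[:,1]>qy[0])&(X[:,1]<qy[1])]
        if len(B)>5: c,r=cv2.minEnclosingCircle((B[:,:2]*1000).astype(np.float32)); print(len(B),np.round(c,1),round(r,1),np.percentile(B[:,2],98))
E
python3 - <<'E'
from m import *
s=read_state(); print(s['position'],s['opening'])
p,P=cloud('wrist'); pots(P,p)
p,P=cloud('top'); cv2.imwrite('pics/t3.png',p); pots(P,p)
p,P=cloud('scene'); cv2.imwrite('pics/s3.png',p); pots(P,p)
E
```

```text
[0.53507838 0.04382994 0.22487613] 0.9549757863014966
679 [507.1 -59. ] 27.1 0.04934803695168938
667 [521.5  96.8] 27.4 0.04944278906755982
28 [503.5 -59. ] 25.1 0.05129325744399086
13 [503.4  99.3] 18.8 0.050220165958753234
155 [509.9 -56.8] 26.9 0.05120225949658183
158 [525.   99.4] 26.7 0.051618810231087865
```

View pics/s3.png

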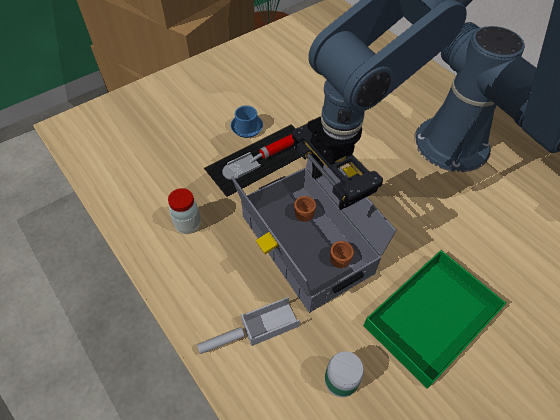

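The scene view shows both flaps open and two terracotta pots, at (305,207) and (342,253). The trowel and blue pot are in place.

```bash
python3 - <<'E'
from h import *
go([.5075,-.0585,.2]); go([.5075,-.0585,.02])
p=cv2.imread('pics/s3.png'); p,P=cloud('scene')
c,a=np.array([.557,.011]),np.radians(-5); R=np.array([[np.cos(a),-np.sin(a)],[np.sin(a),np.cos(a)]])
Q=P.copy(); Q[...,:2]=(P[...,:2]-c)@R
with np.errstate(invalid='ignore'):
    f=Q[(Q[...,2]>.1)&(Q[...,2]<.165)&(abs(Q[...,1]-.06)<.1)&(Q[...,0]>-.16)&(Q[...,0]<-.07)]
    b=Q[(Q[...,2]>.1)&(Q[...,2]<.165)&(abs(Q[...,1]+.07)<.06)&(Q[...,0]<.16)&(Q[...,0]>.07)]
    g=Q[(abs(Q[...,0]-.045)<.03)&(abs(Q[...,1])<.13)]
for q in (f,b):
    if len(q)>20: print(len(q),np.polyfit(q[:,2],q[:,0],1))
print(len(g),np.percentile(g[:,2],[1,50,99]))
E
```

```text
yaw 84.88 pos [0.5385 0.0429 0.2249] d [ 0.0219 -0.1038  0.0249] rows 4 each [ 0.0055 -0.0259  0.0062]
yaw 84.88 pos [0.5385 0.0429 0.2249] d [ 0.0224 -0.1038  0.2049] rows 7 each [ 0.0032 -0.0148  0.0293]
1081 [-0.2706069  -0.06387173]
153 [0.18886462 0.08321155]
2819 [0.00221837 0.00832198 0.55909546]
```

{"op": "send_rows", "data": {"plan": [[5,0.0055,-0.0259,0,0],[5,0.0055,-0.0259,0,0],[5,0.0055,-0.026,0.005,0],[5,0.0055,-0.026,0.02,0],[5,0,0,0.03,0],[5,0,0,0.03,0],[5,0,0,0.025,0],[5,0,0,0,0],[5,0,0,0,0],[5,0,0,0,0]]}}

```text
time_s: 26.57
position: [0.5072, -0.059, 0.1153]
tcp_rot: [[-0.996, 0.089, 0.002], [0.089, 0.996, -0.001], [-0.002, -0.0, -1.0]]
force: [-0.8, -0.4, 1.1]
opening: 0.98
grasp_force: 0.0
```

```bash
python3 - <<'E'
from m import *
go([.5075,-.0585,.02])
p,P=cloud('wrist'); pots(P,p)
E
```

```text
yaw 84.88 pos [ 0.5072 -0.059   0.1153] d [-0.0001  0.0005  0.0953] rows 3 each [-0.      0.0002  0.0318]
1597 [507.1 -59.8] 27.3 0.049368331127829276
1444 [521.8  95.3] 28.1 0.04923517763566121
```

{"op": "send_rows", "data": {"plan": [[5,0,0,0.025,0],[5,0,0,0.03,0],[5,0,0,0.025,0],[5,0,0,0.0153,0],[5,0,0,0,0],[5,0,0,0,0],[255,0,0,0,0],[255,0,0,0,0],[255,0,0,0,0],[255,0,0,0,0],[255,0,0,0,0],[255,0,0,0,0]]}}

```text
time_s: 27.62
position: [0.5059, -0.0587, 0.0196]
tcp_rot: [[-0.996, 0.089, 0.001], [0.089, 0.996, -0.0], [-0.001, -0.0, -1.0]]
force: [0.1, -0.1, 5.0]
opening: 0.617
grasp_force: 30.2
```

```bash
python3 - <<'E'
from h import *
s=read_state(); print(s['opening']*87,s['grasp_force'],s['force'])
go([.502,.335,.2])
E
```

```text
53.63952580051764 30.166193107143044 [ 0.06241307 -0.06241461  4.97174564]
yaw 84.87 pos [ 0.5059 -0.0587  0.0196] d [ 0.0389  0.3917 -0.1805] rows 13 each [ 0.003   0.0301 -0.0139]
```

{"op": "send_rows", "data": {"plan": [[255,0,0,-0.02,0],[255,0,0,-0.035,0],[255,0,0,-0.04,0],[255,0,0,-0.035,0],[255,0.003,0.0301,-0.01,0],[255,0.003,0.0301,0,0],[255,0.003,0.0301,0,0],[255,0.003,0.0301,0,0],[255,0.003,0.0301,0,0],[255,0.003,0.0301,0,0],[255,0.003,0.0301,0,0],[255,0.003,0.0301,0,0],[255,0.003,0.0301,0,0],[255,0.003,0.0301,0,0],[255,0.003,0.0301,0,0],[255,0.003,0.0301,0,0],[255,0.003,0.0301,0,0],[255,0,0,0,0],[255,0,0,0,0]]}}

```text
time_s: 29.2
position: [0.5009, 0.3359, 0.1587]
tcp_rot: [[-0.996, 0.086, -0.001], [0.086, 0.996, -0.001], [0.001, -0.001, -1.0]]
force: [-0.8, -0.1, -0.7]
opening: 0.615
grasp_force: 30.0
```

```bash
python3 - <<'E'
from h import *
s=read_state(); print(s['opening']*87,s['grasp_force'],s['force'])
p,P=cloud('wrist'); H=hsv(p); h,s_,v=[H[...,i].astype(int) for i in range(3)]
g=(h>50)&(h<85)&(s_>100)&(v>30)
X=sel(P,g,x=(.25,.65),y=(.2,.46),z=(.041,.05)); print(len(X),rect(X))
X=sel(P,g,x=(.25,.65),y=(.2,.46),z=(-.005,.05)); print(len(X),rect(X), np.median(X[:,2]))
go([.502,.335,.0205])
E
```

```text
53.470477791685525 29.99980717431754 [-0.83176002 -0.14090209 -0.66160933]
2178 [454.4 332.3 257.7 177.4   4. ]
43635 [454.4 332.3 257.7 177.4   4. ] 0.004514780055354661
yaw 84.97 pos [0.5009 0.3347 0.1587] d [-0.0012  0.0006  0.1382] rows 4 each [-0.0003  0.0002  0.0345]
```

{"op": "send_rows", "data": {"plan": [[255,0,0,0.03,0],[255,0,0,0.035,0],[255,0,0,0.035,0],[255,0,0,0.025,0],[255,0,0,0.01,0],[255,0,0,0.003,0],[255,0,0,0,0],[255,0,0,0,0],[255,0,0,0,0]]}}

```text
time_s: 30.0
position: [0.5032, 0.335, 0.0231]
tcp_rot: [[-0.996, 0.09, 0.003], [0.09, 0.996, 0.001], [-0.003, 0.002, -1.0]]
force: [-0.1, 0.7, -0.6]
opening: 0.62
grasp_force: 30.0
```

{"op": "send_rows", "data": {"plan": [[255,0,0,0.002,0],[255,0,0,0.002,0],[255,0,0,0,0],[255,0,0,0,0],[5,0,0,0,0],[5,0,0,0,0],[5,0,0,0,0],[5,0,0,0,0],[5,0,0,-0.01,0],[5,0,0,-0.03,0],[5,0,0,-0.035,0],[5,0,0,-0.035,0],[5,0,0,-0.03,0],[5,0,0,-0.02,0],[5,0,0,0,0],[5,0,0,0,0]]}}

```text
time_s: 31.33
position: [0.5023, 0.335, 0.1791]
tcp_rot: [[-0.996, 0.089, 0.003], [0.089, 0.996, 0.001], [-0.003, 0.002, -1.0]]
force: [-0.2, 0.4, -0.2]
opening: 0.983
grasp_force: 0.0
```

```bash
cat >> m.py <<'E'
def tray(P,p):
    H=hsv(p); h,s_,v=[H[...,i].astype(int) for i in range(3)]
    pot=((h<16)|(h>174))&(s_>70)&(v>30)
    X=sel(P,pot,x=(.3,.6),y=(.23,.43),z=(.01,.1))
    if len(X): print('tray',len(X),np.round(np.percentile(X,[2,98],axis=0),3).tolist()); B=X[X[:,2]>.04]; print(cv2.minEnclosingCircle((B[:,:2]*1000).astype(np.float32)))
E
python3 - <<'E'
from m import *
p,P=cloud('wrist'); cv2.imwrite('pics/w10.png',p); tray(P,p); pots(P,p)
p,P=cloud('top'); cv2.imwrite('pics/t4.png',p); pots(P,p)
go([.5215,.0965,.165])
E
```

```text
tray 2101 [[0.478, 0.312, 0.01], [0.528, 0.359, 0.048]]
((503.6188049316406, 335.41229248046875), 27.101245880126953)
760 [521.6  98.4] 27.3 0.04899710051127339
44 [519.3  97.9] 25.7 0.05250906368226761
yaw 84.87 pos [0.5007 0.3343 0.1764] d [-0.042  -0.2349  0.0116] rows 7 each [-0.006  -0.0336  0.0017]
```

View pics/t4.png

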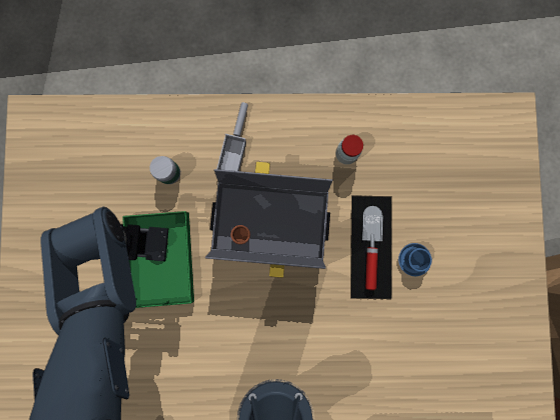

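The top view shows both flaps open and only one terracotta pot left in the tote, at (240,235). The first pot stands in the tray.

{"op": "send_rows", "data": {"plan": [[5,-0.006,-0.0336,0,0],[5,-0.006,-0.0336,0,0],[5,-0.006,-0.0336,0,0],[5,-0.006,-0.0336,0,0],[5,-0.006,-0.0336,0,0],[5,-0.006,-0.0336,0.01,0],[5,-0.006,-0.0333,0.02,0],[5,0,0,0.03,0],[5,0,0,0,0],[5,0,0,0,0],[5,0,0,0,0]]}}

```text
time_s: 32.35
position: [0.5222, 0.0976, 0.117]
tcp_rot: [[-0.996, 0.089, -0.001], [0.089, 0.996, 0.0], [0.002, 0.0, -1.0]]
force: [0.6, -0.5, 0.6]
opening: 0.979
grasp_force: 0.0
```

```bash
python3 - <<'E'
from m import *
p,P=cloud('wrist'); pots(P,p)
go([.5215,.0965,.02])
E
```

```text
1543 [521.6  96.5] 27.3 0.04930374696045522
yaw 84.95 pos [0.5228 0.0979 0.1177] d [ 0.0013 -0.0015  0.0977] rows 3 each [ 0.0004 -0.0005  0.0326]
```

{"op": "send_rows", "data": {"plan": [[5,0.0006,-0.001,0.025,0],[5,0,0,0.03,0],[5,0,0,0.025,0],[5,0,0,0.0165,0],[5,0,0,0,0],[5,0,0,0,0],[255,0,0,0,0],[255,0,0,0,0],[255,0,0,0,0],[255,0,0,0,0],[255,0,0,0,0],[255,0,0,0,0]]}}

```text
time_s: 33.4
position: [0.5222, 0.096, 0.0212]
tcp_rot: [[-0.996, 0.09, 0.001], [0.09, 0.996, 0.0], [-0.001, 0.0, -1.0]]
force: [0.2, 0.2, 4.0]
opening: 0.624
grasp_force: 30.0
```

```bash
python3 - <<'E'
from h import *
s=read_state(); print(s['opening']*87,s['grasp_force'],s['force'])
go([.405,.33,.16])
E
```

```text
54.29288109644029 30.025976356118917 [0.1784017  0.23690032 3.99127144]
yaw 84.86 pos [0.5222 0.096  0.0212] d [ 0.1376  0.2226 -0.1389] rows 9 each [ 0.0153  0.0247 -0.0154]
```

{"op": "send_rows", "data": {"plan": [[255,0,0,-0.02,0],[255,0,0,-0.035,0],[255,0,0,-0.04,0],[255,0,0,-0.034,0],[255,0,0.0325,-0.01,0],[255,0,0.0325,0,0],[255,0,0.0325,0,0],[255,0,0.0325,0,0],[255,0.0275,0.0185,0,0],[255,0.0275,0.0185,0,0],[255,0.0275,0.0185,0,0],[255,0.0275,0.0185,0,0],[255,0.0275,0.0185,0,0],[255,0,0,0.03,0],[255,0,0,0.035,0],[255,0,0,0.035,0],[255,0,0,0.02,0],[255,0,0,0,0],[255,0,0,0,0],[255,0,0,0,0]]}}

```text
time_s: 35.07
position: [0.4056, 0.3302, 0.0406]
tcp_rot: [[-0.996, 0.09, 0.001], [0.09, 0.996, 0.001], [-0.001, 0.001, -1.0]]
force: [0.6, 0.3, -0.9]
opening: 0.623
grasp_force: 30.0
```

```bash
python3 - <<'E'
from h import *
s=read_state(); print(s['opening']*87,s['grasp_force'],s['force'])
go([.405,.33,.021])
E
```

```text
54.16376876339871 29.999944232404232 [ 0.62333568  0.33364861 -0.92780212]
yaw 84.86 pos [0.4056 0.3302 0.0406] d [ 0.0006 -0.0003  0.0196] rows 1 each [ 0.0006 -0.0003  0.0196]
```

{"op": "send_rows", "data": {"plan": [[255,0,0,0.01,0],[255,0,0,0.007,0],[255,0,0,0.003,0],[255,0,0,0,0],[255,0,0,0,0],[255,0,0,0,0],[5,0,0,0,0],[5,0,0,0,0],[5,0,0,0,0],[5,0,0,0,0],[5,0,0,-0.01,0],[5,0,0,-0.03,0],[5,0,0,-0.035,0],[5,0,0,-0.035,0],[5,0,0,-0.035,0],[5,0,0,-0.035,0],[5,0,0,-0.02,0],[5,0,0,0,0],[5,0,0,0,0]]}}

```text
time_s: 36.65
position: [0.4052, 0.3302, 0.2214]
tcp_rot: [[-0.996, 0.089, 0.003], [0.089, 0.996, 0.002], [-0.003, 0.002, -1.0]]
force: [-0.9, -0.1, -0.9]
opening: 0.979
grasp_force: 0.0
```

```bash
python3 - <<'E'
from m import *
p,P=cloud('wrist'); cv2.imwrite('pics/w11.png',p); tray(P,p)
H=hsv(p); h,s_,v=[H[...,i].astype(int) for i in range(3)]
X=P[((h<16)|(h>174))&(s_>70)&(v>30)&(P[...,2]>.04)&(P[...,2]<.08)&(P[...,1]>.25)&(P[...,0]<.6)]
for m in (X[:,0]<.453,X[:,0]>.453): print(m.sum(),cv2.minEnclosingCircle((X[m][:,:2]*1000).astype(np.float32)))
p,P=cloud('top'); pots(P,p)
go([.416,-.0058,.215])
E
```

```text
tray 3095 [[0.381, 0.308, 0.01], [0.526, 0.357, 0.048]]
((453.0038146972656, 336.5670166015625), 75.9568862915039)
730 ((404.1153564453125, 330.2315979003906), 27.15015411376953)
606 ((503.2711486816406, 335.6507263183594), 27.207962036132812)
yaw 84.87 pos [0.4038 0.3294 0.2189] d [-0.0422 -0.3328  0.0042] rows 10 each [-0.0042 -0.0333  0.0004]
```

{"op": "send_rows", "data": {"plan": [[90,-0.0042,-0.0333,0,0],[90,-0.0042,-0.0333,0,0],[90,-0.0042,-0.0333,0,0],[90,-0.0042,-0.0333,0,0],[90,-0.0042,-0.0333,0,0],[90,-0.0042,-0.0333,0,0],[90,-0.0042,-0.0333,0,0],[90,-0.0042,-0.0333,0,0],[90,-0.0042,-0.0333,0,0],[90,-0.0042,-0.0333,0,0],[90,0,0,0,0],[90,0,0,0,0],[90,0,0,0,0]]}}

```text
time_s: 37.83
position: [0.4157, -0.005, 0.2185]
tcp_rot: [[-0.996, 0.09, -0.004], [0.09, 0.996, 0.002], [0.004, 0.001, -1.0]]
force: [-0.1, 0.6, -0.0]
opening: 0.644
grasp_force: 0.0
```

```bash
python3 - <<'E'
from m import *
p,P=cloud('wrist'); H=hsv(p); h,s_,v=[H[...,i].astype(int) for i in range(3)]
yel=(h>18)&(h<35)&(s_>120)&(v>60)
A=sel(P,yel,x=(.36,.45),y=(-.06,.05)); print(len(A),rect(A),np.percentile(A,[2,50,98],axis=0).round(4).tolist())
go([.4164,-.0058,.1293]); print(read_state()['opening'])
f=np.radians(18.2+np.linspace(106,-1,19)); p=np.c_[-np.cos(f),-np.sin(f)]*.08475
print(np.round(np.diff(p,axis=0),4).tolist())
E
```

```text
6027 [412.    5.3  86.5  63.6  84.9] [[0.3795, -0.0346, 0.1611], [0.3953, 0.0018, 0.3223], [0.4402, 0.0465, 0.3278]]
yaw 84.9 pos [ 0.4158 -0.0045  0.2187] d [-0.001  -0.0014  0.0894] rows 3 each [-0.0003 -0.0005  0.0298]
0.6427212541184544
[[-0.0075, -0.0046], [-0.0079, -0.0038], [-0.0083, -0.0029], [-0.0085, -0.002], [-0.0087, -0.0011], [-0.0088, -0.0002], [-0.0088, 0.0007], [-0.0086, 0.0016], [-0.0084, 0.0025], [-0.0081, 0.0033], [-0.0077, 0.0042], [-0.0073, 0.0049], [-0.0067, 0.0057], [-0.0061, 0.0063], [-0.0054, 0.0069], [-0.0047, 0.0074], [-0.0039, 0.0079], [-0.003, 0.0082]]
```

{"op": "send_rows", "data": {"plan": [[90,-0.001,-0.0012,0.025,0],[90,0,0,0.025,0],[90,0,0,0.02,0],[90,0,0,0.014,0],[90,0,0,0.006,0],[90,0,0,0,0],[90,0,0,0,0],[255,0,0,0,0],[255,0,0,0,0],[255,0,0,0,0],[255,0,0,0,0],[255,0,0,0,0]]}}

```text
time_s: 38.88
position: [0.418, -0.006, 0.1302]
tcp_rot: [[-0.996, 0.091, 0.001], [0.091, 0.996, 0.002], [-0.001, 0.002, -1.0]]
force: [0.7, 5.0, 2.5]
opening: 0.409
grasp_force: 30.0
```

Gripped at 35.6 mm. I'll swing it back along the reversed arc.

{"op": "send_rows", "data": {"plan": [[255,-0.0074,0,-0.004,0],[255,-0.0078,0,-0.0033,0],[255,-0.0081,0,-0.0025,0],[255,-0.0083,0,-0.0016,0],[255,-0.0084,0,-0.0008,0],[255,-0.0085,0,0,0],[255,-0.0084,0,0.0009,0],[255,-0.0083,0,0.0017,0],[255,-0.0081,0,0.0025,0],[255,-0.0078,0,0.0033,0],[255,-0.0074,0,0.0041,0],[255,-0.007,0,0.0048,0],[255,-0.0064,0,0.0055,0],[255,-0.0059,0,0.0061,0],[255,-0.0052,0,0.0066,0],[255,-0.0045,0,0.0071,0],[255,-0.0038,0,0.0076,0],[255,-0.003,0,0.0079,0],[255,0,0,0,0],[255,0,0,0,0]]}}

```text
time_s: 40.55
position: [0.541, -0.0178, 0.0834]
tcp_rot: [[-0.996, 0.089, -0.003], [0.089, 0.996, 0.0], [0.003, 0.0, -1.0]]
force: [-3.8, 2.7, -2.4]
opening: 0.41
grasp_force: 30.0
```

{"op": "send_rows", "data": {"plan": [[255,0,0,0.0015,0],[255,0,0,0.0015,0],[255,0,0,0,0],[90,0,0,0,0],[90,0,0,0,0],[90,0,0,0,0],[90,0,0,0,0],[90,0,0,-0.02,0],[90,0,0,-0.035,0],[90,0,0,-0.035,0],[90,0,0,-0.035,0],[90,0,0,-0.012,0],[90,0,0,0,0],[90,0,0,0,0]]}}

```text
time_s: 41.72
position: [0.5422, -0.0182, 0.2184]
tcp_rot: [[-0.996, 0.089, 0.003], [0.089, 0.996, -0.001], [-0.003, -0.001, -1.0]]
force: [-0.8, -0.2, -0.6]
opening: 0.644
grasp_force: 0.0
```

```bash
python3 - <<'E'
from m import *
p,P=cloud('wrist')
c,a=np.array([.557,.011]),np.radians(-5); R=np.array([[np.cos(a),-np.sin(a)],[np.sin(a),np.cos(a)]])
Q=P.copy(); Q[...,:2]=(P[...,:2]-c)@R
with np.errstate(invalid='ignore'):
    f=Q[(Q[...,2]>.06)&(Q[...,2]<.11)&(abs(Q[...,1]-.06)<.045)&(Q[...,0]>-.09)&(Q[...,0]<-.01)]
print(len(f),np.polyfit(f[:,0],f[:,2],1),np.median(f[:,2]))
s=read_state();print(s['force'])
go([.7036,.027,.215])
E
```

```text
7111 [0.00307639 0.08567217] 0.08551356151889944
[ 0.26537937 -0.51503387 -0.36975238]
yaw 84.87 pos [ 0.5411 -0.0179  0.2171] d [-0.1578  0.0593  0.002 ] rows 5 each [-0.0316  0.0119  0.0004]
```

{"op": "send_rows", "data": {"plan": [[90,-0.0316,0.0119,0,0],[90,-0.0316,0.0119,0,0],[90,-0.0316,0.0119,0,0],[90,-0.0316,0.0119,0,0],[90,-0.0314,0.0117,0,0],[90,0,0,0,0],[90,0,0,0,0],[90,0,0,0,0],[90,0,0,0,0]]}}

```text
time_s: 42.52
position: [0.7021, 0.0268, 0.2162]
tcp_rot: [[-0.996, 0.09, -0.004], [0.09, 0.996, 0.0], [0.004, -0.0, -1.0]]
force: [-0.3, 0.5, 0.8]
opening: 0.65
grasp_force: 0.0
```

```bash
python3 - <<'E'
from m import *
go([.7036,.027,.1304]); print(read_state()['opening'])
p,P=cloud('wrist'); cv2.imwrite('pics/w12.png',p)
E
```

```text
yaw 84.85 pos [0.7021 0.0268 0.2162] d [-0.0018  0.0004  0.0858] rows 3 each [-0.0006  0.0001  0.0286]
0.6499927422405974
```

View pics/w12.png

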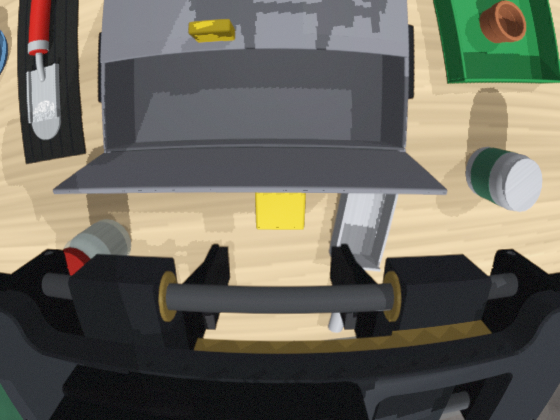

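The front flap is shut, and the back flap leans out with its grip at (280,210), centred between the fingers. I'll descend and grip it.

{"op": "send_rows", "data": {"plan": [[90,-0.001,0,0.025,0],[90,0,0,0.025,0],[90,0,0,0.02,0],[90,0,0,0.012,0],[90,0,0,0.004,0],[90,0,0,0,0],[90,0,0,0,0],[255,0,0,0,0],[255,0,0,0,0],[255,0,0,0,0],[255,0,0,0,0],[255,0,0,0,0]]}}

```text
time_s: 43.57
position: [0.7055, 0.0268, 0.1326]
tcp_rot: [[-0.996, 0.089, 0.001], [0.089, 0.996, -0.001], [-0.001, -0.0, -1.0]]
force: [0.6, -0.4, 2.3]
opening: 0.404
grasp_force: 30.0
```

{"op": "send_rows", "data": {"plan": [[255,0.0074,0,-0.004,0],[255,0.0078,0,-0.0033,0],[255,0.0081,0,-0.0025,0],[255,0.0083,0,-0.0016,0],[255,0.0084,0,-0.0008,0],[255,0.0085,0,0,0],[255,0.0084,0,0.0009,0],[255,0.0083,0,0.0017,0],[255,0.0081,0,0.0025,0],[255,0.0078,0,0.0033,0],[255,0.0074,0,0.0041,0],[255,0.007,0,0.0048,0],[255,0.0064,0,0.0055,0],[255,0.0059,0,0.0061,0],[255,0.0052,0,0.0066,0],[255,0.0045,0,0.0071,0],[255,0.0038,0,0.0076,0],[255,0.003,0,0.0079,0],[255,0,0,0,0],[255,0,0,0,0]]}}

```text
time_s: 45.23
position: [0.5806, 0.0387, 0.0859]
tcp_rot: [[-0.996, 0.09, -0.001], [0.09, 0.996, 0.001], [0.001, 0.001, -1.0]]
force: [-0.3, 2.8, 9.8]
opening: 0.411
grasp_force: 30.0
```

{"op": "send_rows", "data": {"plan": [[255,0,0,0.001,0],[255,0,0,0,0],[90,0,0,0,0],[90,0,0,0,0],[90,0,0,0,0],[90,0,0,0,0],[90,0,0,-0.02,0],[90,0,0,-0.035,0],[90,0,0,-0.035,0],[90,0,0,-0.035,0],[90,0,0,-0.035,0],[90,0,0,-0.02,0],[90,0,0,0,0],[90,0,0,0,0],[90,0,0,0,0]]}}

```text
time_s: 46.48
position: [0.58, 0.038, 0.2632]
tcp_rot: [[-0.996, 0.09, -0.003], [0.09, 0.996, 0.0], [0.003, -0.0, -1.0]]
force: [-0.5, 0.4, -0.8]
opening: 0.645
grasp_force: 0.0
```

```bash
python3 - <<'E'
from m import *
s=read_state();print(s['position'],s['force'])
c,a=np.array([.557,.011]),np.radians(-5); R=np.array([[np.cos(a),-np.sin(a)],[np.sin(a),np.cos(a)]])
for n in ('wrist','top','scene'):
    p,P=cloud(n); cv2.imwrite(f'pics/end_{n}.png',p)
    Q=P.copy(); Q[...,:2]=(P[...,:2]-c)@R
    with np.errstate(invalid='ignore'):
      for sgn in (-1,1):
        f=Q[(Q[...,2]>.06)&(Q[...,2]<.11)&(Q[...,1]*sgn<-.02)&(abs(Q[...,1])<.13)&(Q[...,0]*sgn<.085)&(Q[...,0]*sgn>.01)]
        if len(f)>50: print(n,sgn,len(f),np.polyfit(f[:,0],f[:,2],1),np.median(f[:,2]))
    H=hsv(p); h,s_,v=[H[...,i].astype(int) for i in range(3)]
    X=P[((h<16)|(h>174))&(s_>70)&(v>30)&(P[...,2]>.04)&(P[...,2]<.08)&(P[...,1]>.25)&(P[...,0]<.6)&(P[...,0]>.3)]
    for m in (X[:,0]<.453,X[:,0]>.453):
        if m.sum()>5: print(n,m.sum(),cv2.minEnclosingCircle((X[m][:,:2]*1000).astype(np.float32)),X[m][:,2].max())
    X=sel(P,((h<8)|(h>172))&(s_>120)&(v>40),x=(.3,.7),y=(-.36,-.2),z=(-.02,.06))
    if len(X): print('trowel',rect(X))
    X=sel(P,(h>90)&(h<120)&(s_>90)&(v>40),x=(.36,.53),y=(-.48,-.345),z=(.05,.07))
    if len(X)>5: print('pot',cv2.minEnclosingCircle((X[:,:2]*1000).astype(np.float32)))
E
```

```text
[0.5800421  0.03802485 0.26322845] [-0.46541328  0.3583878  -0.77363007]
wrist -1 6999 [0.00194241 0.08561102] 0.08551810049869957
wrist 1 5581 [0.0010057  0.08515345] 0.08521010551775987
wrist 471 ((405.3735046386719, 329.0762634277344), 27.580181121826172) 0.049575144878547084
wrist 475 ((503.99298095703125, 333.91619873046875), 27.556346893310547) 0.04954892956328649
trowel [ 472.7 -308.3  125.    37.2  -11.4]
pot ((451.519287109375, -384.5126953125), 21.908935546875)
top -1 1096 [0.00318138 0.08601035] 0.08583593532083744
top 1 533 [-0.00132492  0.08555328] 0.08545147054262281
top 117 ((403.0995178222656, 331.93328857421875), 27.075754165649414) 0.053137818396250314
top 108 ((502.35174560546875, 336.4475402832031), 26.703950881958008) 0.054412636452566776
trowel [ 455.3 -313.8  102.    36.7   -0.6]
pot ((443.44110107421875, -406.1878967285156), 31.182907104492188)
scene -1 1332 [0.00352376 0.08640278] 0.08624346105407915
scene 1 1184 [-0.00172664  0.08619569] 0.08616068325799986
scene 222 ((407.8619384765625, 331.7808532714844), 28.057910919189453) 0.05155359509282775
scene 240 ((506.6825866699219, 336.3513488769531), 28.014183044433594) 0.05312463174010862
trowel [ 475.7 -303.3  110.9   22.2   -0.7]
pot ((449.7631530761719, -405.4828796386719), 32.851707458496094)
```

View pics/end_scene.png

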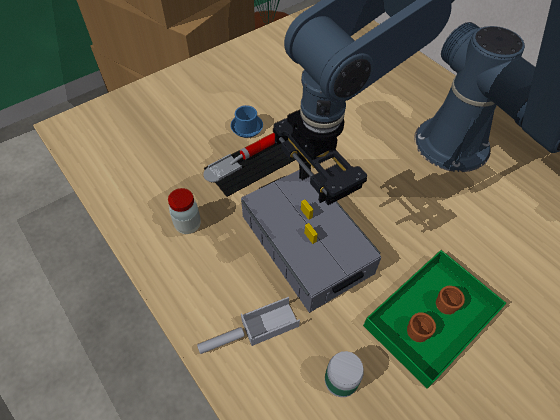

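The end view shows both flaps flat and both clay pots upright in the tray. But the trowel has been knocked towards its tip and its blade now overhangs the mat, so I'll put it back.

```bash
python3 - <<'E'
from h import *
go([.4985,-.3125,.17])
E
```

```text
yaw 84.86 pos [0.58   0.0381 0.2627] d [ 0.0494 -0.3565  0.0929] rows 11 each [ 0.0045 -0.0324  0.0084]
```

{"op": "send_rows", "data": {"plan": [[100,0.0045,-0.0324,0,0],[100,0.0045,-0.0324,0,0],[100,0.0045,-0.0324,0,0],[100,0.0045,-0.0324,0,0],[100,0.0045,-0.0324,0,0],[100,0.0045,-0.0324,0,0],[100,0.0045,-0.0324,0,0],[100,0.0045,-0.0324,0.02,0],[100,0.0045,-0.0324,0.02,0],[100,0.0045,-0.0324,0.02,0],[100,0.0045,-0.0324,0.02,0],[100,0,0,0.013,0],[100,0,0,0,0],[100,0,0,0,0],[100,0,0,0,0]]}}

```text
time_s: 47.88
position: [0.5003, -0.3117, 0.1719]
tcp_rot: [[-0.996, 0.089, -0.0], [0.089, 0.996, 0.001], [0.0, 0.001, -1.0]]
force: [0.3, -0.1, -0.0]
opening: 0.606
grasp_force: 0.0
```

```bash
python3 - <<'E'
from h import *
p,P=cloud('wrist'); cv2.imwrite('pics/w13.png',p); H=hsv(p); h,s_,v=[H[...,i].astype(int) for i in range(3)]
X=sel(P,((h<8)|(h>172))&(s_>120)&(v>40),x=(.3,.6),y=(-.37,-.2),z=(.0,.06)); print('trowel',len(X),rect(X),np.percentile(X[:,2],[2,50,98]))
X=sel(P,(v<50),x=(.32,.65),y=(-.36,-.21),z=(-.005,.01)); print('mat',len(X),rect(X),np.percentile(X,[.5,99.5],axis=0).round(3).tolist())
X=sel(P,(h>90)&(h<120)&(s_>90)&(v>40),x=(.36,.53),y=(-.48,-.345),z=(.05,.07)); print('pot',cv2.minEnclosingCircle((X[:,:2]*1000).astype(np.float32)))
go([.4985,-.3125,.01],None)
E
```

```text
trowel 3044 [ 4.609e+02 -3.124e+02  1.043e+02  3.140e+01 -1.000e-01] [0.02285172 0.03210662 0.03489586]
mat 16593 [ 479.4 -283.6  284.8  115.8   -1.7] [[0.338, -0.342, 0.002], [0.605, -0.224, 0.006]]
pot ((446.6476745605469, -406.6662292480469), 32.339874267578125)
yaw 84.95 pos [ 0.5007 -0.3117  0.1725] d [ 0.0022 -0.0009  0.1625] rows 5 each [ 0.0004 -0.0002  0.0325]
```

View pics/w13.png

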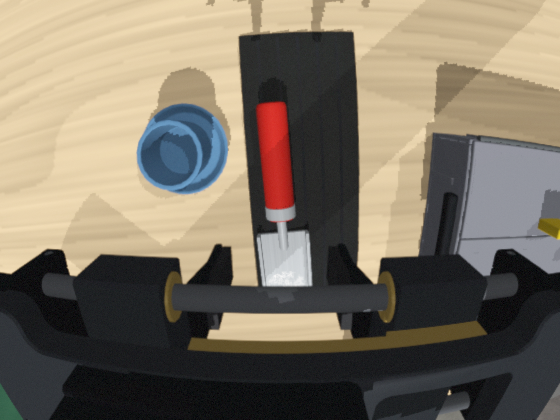

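The trowel's handle spans (272,110) to (280,215), and its blade reaches past the mat's far end. The blue pot is still in its saucer at (180,150). I'll turn the tool square to the handle and grip it.

{"op": "send_rows", "data": {"plan": [[100,0,0,0,-0.089],[100,0,-0.0008,0.035,0],[100,0,0,0.035,0],[100,0,0,0.035,0],[100,0,0,0.03,0],[100,0,0,0.02,0],[100,0,0,0.008,0],[100,0,0,0.005,0],[100,0,0,0,0],[100,0,0,0,0],[255,0,0,0,0],[255,0,0,0,0],[255,0,0,0,0],[255,0,0,0,0],[255,0,0,0,0],[255,0,0,0,0],[255,0,0,0,0]]}}

```text
time_s: 49.35
position: [0.5003, -0.3134, 0.0045]
tcp_rot: [[-1.0, 0.001, 0.0], [0.001, 1.0, -0.0], [-0.0, -0.0, -1.0]]
force: [-1.3, 0.4, 4.7]
opening: 0.338
grasp_force: 30.0
```

```bash
python3 - <<'E'
from h import *
s=read_state(); print(s['opening']*87,s['grasp_force'])
q=s['position']; go([q[0]-.046,q[1]+.03,q[2]])
E
```

```text
29.4478889179565 30.001241862773895
yaw 89.97 pos [ 0.5003 -0.3134  0.0045] d [ 0.046  0.03  -0.   ] rows 2 each [ 0.023  0.015 -0.   ]
```

{"op": "send_rows", "data": {"plan": [[255,0,0,-0.015,0],[255,0,0,-0.015,0],[255,0.0115,0.0075,0,0],[255,0.0115,0.0075,0,0],[255,0.0115,0.0075,0,0],[255,0.0115,0.0075,0,0],[255,0,0,0.015,0],[255,0,0,0.01,0],[255,0,0,0.0055,0],[255,0,0,0,0],[255,0,0,0,0],[255,0,0,0,0]]}}

```text
time_s: 50.35
position: [0.4536, -0.2828, 0.0032]
tcp_rot: [[-1.0, 0.0, -0.002], [0.0, 1.0, 0.001], [0.002, 0.001, -1.0]]
force: [-2.1, 1.7, 2.9]
opening: 0.334
grasp_force: 30.0
```

{"op": "send_rows", "data": {"plan": [[100,0,0,0,0],[100,0,0,0,0],[100,0,0,0,0],[100,0,0,0,0],[100,0,0,-0.01,0],[100,0,0,-0.03,0],[100,0,0,-0.04,0],[100,0,0,-0.04,0],[100,0,0,-0.04,0],[100,0,0,-0.03,0],[100,-0.03,0.02,0,0],[100,-0.03,0.025,0,0],[100,-0.03,0.025,0,0],[100,-0.03,0.025,0,0],[100,0,0,0,0],[100,0,0,0,0],[100,0,0,0,0]]}}

```text
time_s: 51.77
position: [0.5736, -0.1881, 0.1936]
tcp_rot: [[-1.0, -0.0, -0.001], [-0.0, 1.0, -0.0], [0.001, -0.0, -1.0]]
force: [-0.9, 0.2, -0.4]
opening: 0.609
grasp_force: 0.0
```

```bash
python3 - <<'E'
from h import *
print(read_state()['position'])
for n in ('wrist','top','scene'):
    p,P=cloud(n); H=hsv(p); h,s_,v=[H[...,i].astype(int) for i in range(3)]
    X=sel(P,((h<8)|(h>172))&(s_>120)&(v>40),x=(.3,.6),y=(-.37,-.2),z=(.0,.06)); print(n,'trowel',len(X),rect(X) if len(X) else '', np.percentile(X[:,2],98) if len(X) else '')
    X=sel(P,(h>90)&(h<120)&(s_>90)&(v>40),x=(.36,.53),y=(-.48,-.345),z=(.05,.07)); print('pot',cv2.minEnclosingCircle((X[:,:2]*1000).astype(np.float32)) if len(X)>9 else '')
    X=P[((h<16)|(h>174))&(s_>70)&(v>30)&(P[...,2]>.04)&(P[...,2]<.08)&(P[...,1]>.25)&(P[...,0]<.6)&(P[...,0]>.3)]
    for m in (X[:,0]<.453,X[:,0]>.453):
        if m.sum()>5: print(n,m.sum(),cv2.minEnclosingCircle((X[m][:,:2]*1000).astype(np.float32)))
E
```

```text
[ 0.57357209 -0.18809757  0.19358939]
wrist trowel 2494 [ 419.5 -281.7  125.1   31.2   -2.2] 0.034859398713568794
pot ((446.9750061035156, -406.5386047363281), 32.00733947753906)
top trowel 0  
pot ((442.5722961425781, -405.00103759765625), 31.941225051879883)
top 120 ((403.17236328125, 331.4685974121094), 26.755334854125977)
top 111 ((502.2664489746094, 336.73785400390625), 26.92806053161621)
scene trowel 252 [ 423.3 -271.5  119.9   20.5    4.5] 0.036733221151282906
pot 
scene 219 ((407.2713623046875, 330.162841796875), 28.364519119262695)
scene 236 ((506.61492919921875, 337.03485107421875), 27.410839080810547)
```

```bash
python3 -c "
from rig import *
print(hand_in())"
```

```text
the job is handed in; nothing more can be done
None
```

The job is handed in at about 52 s on the clock, with no verdict shown: the trowel is back on the mat after being knocked aside mid-run, the blue pot is in its saucer, both terracotta pots (only two were in the tote) stand in the tray, and both flaps are shut flat.

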